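Fit the second cell in the portable shop scale and put its pan support back

TASK

Get the portable scale ready for its pan: fit the loose cell in the empty battery bay, flat end tucked under the hood against the spring contact and button end pressed down until it snaps in under the two claws. Then set the four-armed pan support on the scale's central post, with the eye of its broad arm over the pin, so that it sits fully down and level. Leave the things standing around it where they are.

Things in the scene. Friction and masses are not known exactly. Their poses are not given: they have to be found in the camera images.
- scale: Portable shop scale, pan off, fixed: white open tray, x -125 to 90 mm, 216 mm wide (y), walls 40 mm high, display at its -x end. Origin: underside, below the central post; z up. A bar (top 44 mm up, 26 mm wide) along x carries post and pin. Dark grey battery holders lie along x at y = +66 mm (empty) and y = -66 mm (filled). Places below are told in its axes.
- bay (a point): Middle of the fitted cell's axis: (0, 66, 27) mm in the scale's frame, same axes. From here, mm: V rests at x -44 to -22 and 20 to 30 carry the cell in a channel 26 wide; its 2.5 thick sides end 4 above the axis, too high for fingers to hold the cell till it is down. Enter tilted 25 to 32 degrees, flat end low under the hood; push to -x; let go; then press the button end down and back (-x).
- hood (a point): Middle of the hood's edge over the spring contact: (-31, 0, 17) mm from point bay. The hood, 3 mm thick, runs from here 21 mm toward -x, between cheeks 26 mm apart; the cell's flat end goes under it.
- claws (a point): Midway between the undersides of the two rigid snap claws: (31, 0, 9.5) mm from point bay, at their noses. They stand 13 mm apart in y (the button passes between), each 4.5 mm wide, and overlap the fitted cell's end by 3 mm. Their lead-in slopes rise at 65 degrees to 4 mm farther +x, 20 mm above the axis; the end wall behind them is 22 mm above it.
- button_contact (a point): Brass contact at the +x end of the empty bay which the button finally touches: (36, 0, 0) mm from point bay.
- spring_contact (a joint): How far the spring contact is pressed in toward -x, in m: 0 free (its tip, a 9 mm disc on the bay's axis, is then at x = -31 mm from point bay), 0.012 at its stop, about 0.003 with the cell fitted, over 0.006 while the cell's end passes the claws. 0.9 N at 0, 0.45 N more per mm.
- cell: The loose cell, lying on the worktop behind the scale: a grey cylinder 22 mm across, 68 mm long, 70 g, with a steel button (9 mm across, 2 mm high) at one end, the other end flat. A thin black line runs round it near the button end. Origin: middle of its axis; x points to the button; end faces at x = -34 and +34 mm.
- cell_button (a point): Tip of the cell's button, 36 mm from the cell's origin along its x axis.
- pan_support: Cast aluminium cross lying flat, 0.25 kg: hub 40 mm across, 31 mm high, 15 mm bore right through; four arms 8 mm thick along +x, -x, +y, -y, each with an upright foot (17 mm across, top 38 mm up, 69 mm out). The +x arm is broader (26 mm, others 18) and has a 10 mm eye. Origin: centre of the hub's underside; z up. Grip the hub from above, fingers between the arms.
- support_eye (a point): Centre of the eye in the support's broad arm, on its underside: 45 mm along the support's x axis.
- post_foot (a point): Where the hub's underside must rest: on the central post's axis, on its collar (38 mm across), 50 mm above the scale's underside. The post is 12 mm thick and ends in a cone, tip 21 mm above this point. Axes as the scale's.
- pin_foot (a point): Foot of the anti-rotation pin: 45 mm along the scale's x axis from post_foot. The pin is 6 mm thick, its tapered tip 12 mm above this point; the support's eye goes over it.
- tape_roll: Roll of tape lying flat, 62 mm across, 19 mm high; bystander. Origin: centre of its underside.
- pick_pot: Grey-blue pot with wooden picks, 48 mm across, 79 mm high; bystander. Origin: centre of its underside.
- marker: White marker pen lying down, 138 mm long; bystander. Origin: centre of its underside.
- stapler: Stapler, 136 x 34 x 39 mm; bystander. Origin: centre of its underside.

How it is judged:
By the outcome, as a careful person would: the job done as asked, in the order asked, and still so for the second after the job is handed in, with the robot touching nothing.
It also fails if it takes over 59 s, if anything falls off the work surface, if the arm or the gripper's body presses on something with over 40 N, if the wrist force passes 120 N, or if a joint passes its speed limit or range.

ROBOT

A 7-joint arm with a two-finger parallel gripper is mounted at the origin on a cart in front of the work surface, level with it; the furniture and walls round the work are solid. World frame = base frame: x ahead of the robot, y to its left, z up, the work surface at z = 0. Lengths are in m, angles in rad, forces in N, time in s.
With the tool pointing down it reaches from about 0.425 to 0.925 m from the base axis. Payload 6.8 kg.
Tool frame: the origin (TCP) lies on the centre line of the jaws, within the pads' length; the fingertips stand 11 mm ahead of it and the grasp point (between the pads) lies 8 mm behind it; z points along the fingers, y is the direction in which the jaws open and shut (so a half turn about z gives the same grasp; the last joint's range is limited). The gripper opens to 88 mm and grips with 3 to 60 N. Pads are 20 mm wide; open, the fingers measure 115 mm over their backs; the gripper's body (75 mm by 178 mm) begins 61 mm behind the grasp point.
Start: joints at [-0.108, 0.477, 0.022, 1.555, -0.011, 1.109, -0.083], TCP at [0.675, 0, 0.205] pointing down, gripper open.
Joint ranges: [-2.96, 2.96], [-0.34, 2.1], [-1.41, 1.46], [0.24, 2.44], [-1.37, 4.51], [0.17, 1.92], [-2.96, 2.96]. Speed limits (rad/s): [2.39, 2.39, 3.14, 3.14, 3.14, 3.14, 3.14].

INTERFACE

Orientations are given as a unit quaternion [x, y, z, w].
In Python, from rig import observe, grab_frame, camera_info, ticket, recognise, masks_of, landmark_of gives the robot as it stands.
- The arm moves only by the tool step_arm, never from a script. Its argument "series" is one flat list of numbers, 7 for each row, row after row: the finger opening in mm, from 0 to 87.8, then the shift along the tool's x, y, z in mm, then the turn, a rotation vector about the tool's x, y, z in degrees. A call has 1 to 12 rows; each row is the pose to reach, as a shift and turn from the pose commanded when the call began, along the tool's axes at that moment; what a row does not reach only later rows make up. A row lasts 1/12 s, in which the tool goes at most 41.7 mm and 7.16 degrees, less where a joint would pass 70% of its speed; a pose out of reach is approached as far as the arm can. A call with a gripper value outside its range is refused whole. The fingers move at their own pace and stop on an object; "force" is the grip in N (left out, the last holds). Time passes only in rows, so rows that repeat a pose let the fingers close. It gives the time, the measured TCP pose, the force and the opening at its end, in the units of the state.
- observe(): the state, without advancing time (a new reading comes with each control period).
- grab_frame(name): name is "scene" or "side" or "wrist"; returns (picture, depth): 400x640x3 uint8, red, green, blue; 400x640 float32, m along the optical axis (not along the pixel's ray), 0 where there is no reading.
- camera_info(name): a dict with "K" (3x3 intrinsics, pixels), "eye" and "rotation" of the camera in the world. Camera axes: x right, y up, looking along -z (the intrinsics and any distortion apply to the point x, -y, -z); pixel columns grow to the right and rows downward; lengths in m; the calibration is good to about 2 mm. The wrist camera is an equidistant fisheye: a pixel r from the principal point sees the ray r / f radians off the axis. A picture is of the moment at which its call begins: read the wrist's pose just before it. camera_info takes no time and is no camera call; for the wrist camera it gives the pose at the moment of the call.
- ticket.sign_off(): hands the job in, once; it reports no verdict.
Trained networks look in the newest picture that a camera, given by its name, has taken for a name from the list of things; names that differ only in an ending like _2 or _b are one class to them, and where a whole thing is asked for, a point or a joint stands for the part that bears it (a point fixed in the world has none). Each returns a list of dicts, best first, with "score" (0 to 1); they miss things now and then, are a little off and sometimes report something else, mostly with a low value. They report only what shows in the picture. A call takes as long as a camera call.
- recognise(camera, target): "centre" ([x, y, z] in m, in world coordinates, good to about 4 mm: the middle of the surface that is visible of it).
- masks_of(camera, target): "mask" (400x640 bool, what is visible of it).
- landmark_of(camera, target): "centre" ([x, y, z] in m, in world coordinates, good to about 4 mm: a listed point, or the origin of a listed thing).
The state is a dict: "t": time; "qpos": joint angles; "qd": joint speeds; "joint_torque": joint torques, N m; "tcp_pos": TCP position; "tcp_rot": TCP orientation; "ft_force": force on the tool from outside, world axes, zero at the start; "moment": the same for the moment, N m; "width": opening from 0.0 (shut) to 1.0 (fully open).
Only numpy, scipy, OpenCV 4.12 (cv2) and the standard library are available. Lean on these libraries where they do the work, as an engineer would, in place of code of your own. Each camera call takes 0.05 s, during which the arm holds its last target.

## Working session

There is one attempt and no reset: what is moved stays moved. The work goes in short steps, Python scripts to look and compute and a tool call to move; the robot and the scene stay as the last step left them, time stands still between calls to the robot, and variables do not carry over. Pictures are saved under pics/ and viewed, and the job is handed in when it is done.

Besides the shell and the picture viewer there is one more tool, called after "Emit:" by a JSON object that holds its "api" and its "payload", one argument or row to a line. step_arm: Moves the arm, as the interface text tells. Its arguments: {"type":"object","properties":{"series":{"type":"array"},"force":{"type":"number"}},"required":["series"]}

```bash
ls; mkdir -p pics
python3 - <<'E'
from rig import *
import cv2
print(observe())
for c in ("scene","side","wrist"):
    p,d=grab_frame(c); cv2.imwrite(f"pics/{c}0.png",p[:,:,::-1]); i=camera_info(c); print(c,i)
E
```

```text
pics
{'t': 0.0, 'qpos': array([-0.1080784 ,  0.47777996,  0.02234434,  1.55643927, -0.01151264,
        1.10927863, -0.08304208]), 'qd': array([ 8.64601842e-05,  3.81856397e-04,  9.93073247e-04, -8.49300325e-04,
        4.06747325e-05, -6.45343057e-04,  8.82157525e-04]), 'joint_torque': array([-1.31144458e-03, -5.82851672e+01,  1.53386436e+00, -2.72606850e+01,
       -5.43364382e-02,  1.69422745e-02,  2.21527275e-04]), 'tcp_pos': array([ 6.74374803e-01, -3.06346668e-05,  2.04000481e-01]), 'tcp_rot': array([ 7.07089419e-01,  7.07123585e-01, -6.69940225e-04, -5.83690925e-04]), 'ft_force': array([ 0.64837153,  0.56044424, -1.04459116]), 'moment': array([ 0.00348711, -0.03581562, -0.01011937]), 'width': 1.0054735533923138}
scene {'K': array([[520.48358091,   0.        , 306.74588493],
       [  0.        , 520.48358091, 200.45097358],
       [  0.        ,   0.        ,   1.        ]]), 'eye': array([0.05649415, 1.06381763, 0.99647755]), 'rotation': array([-0.09574059,  0.41345882,  0.87834565, -0.2199874 ])}
side {'K': array([[463.57337158,   0.        , 318.30043871],
       [  0.        , 463.57337158, 196.85673108],
       [  0.        ,   0.        ,   1.        ]]), 'eye': array([0.07899679, 1.12860065, 1.06642102]), 'rotation': array([-0.0928875 ,  0.40996341,  0.89046821, -0.17426498])}
wrist {'K': array([[309.70691629,   0.        , 315.16428473],
       [  0.        , 309.70691629, 198.25918991],
       [  0.        ,   0.        ,   1.        ]]), 'eye': array([0.67569621, 0.06873864, 0.38307068]), 'rotation': array([-1.26310086e-01,  4.88679628e-04,  2.78273663e-04,  9.91990648e-01])}
```

View pics/scene0.png

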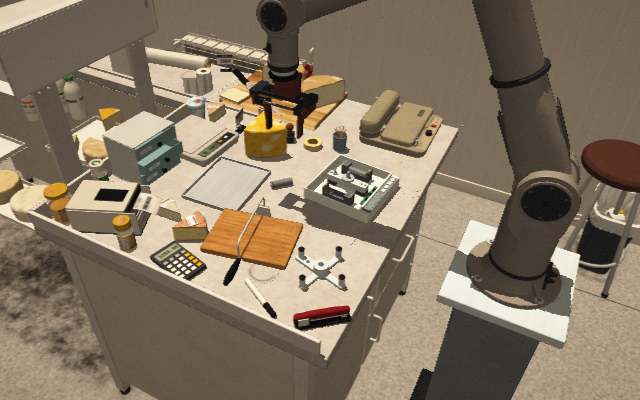

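View pics/side0.png

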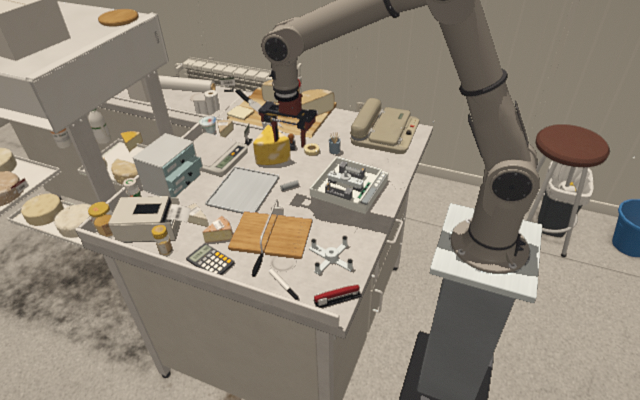

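View pics/wrist0.png

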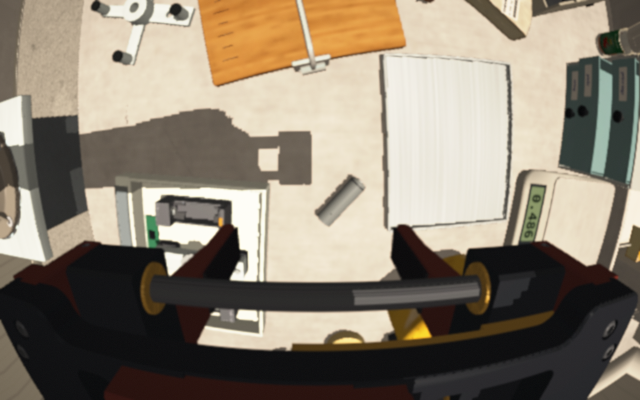

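```bash
cat > h.py <<'E'
import numpy as np, cv2
from scipy.spatial.transform import Rotation as R
from rig import *
def pts(c,d,info=None):
    i=info or camera_info(c); K=i["K"]; h,w=d.shape
    u,v=np.meshgrid(np.arange(w),np.arange(h))
    x=(u-K[0,2])/K[0,0]; y=(v-K[1,2])/K[1,1]
    if c=="wrist":
        r=np.hypot(x,y)+1e-9; s=np.tan(np.minimum(r,1.5))/r; x=x*s;y=y*s
    P=np.stack([x*d,-y*d,-d],-1)
    W=P@R.from_quat(i["rotation"]).as_matrix().T+i["eye"]
    W[d<=0]=np.nan
    return W
def proj(c,W,i):
    P=(np.atleast_2d(W)-i["eye"])@R.from_quat(i["rotation"]).as_matrix()
    x=P[:,0]/-P[:,2]; y=-P[:,1]/-P[:,2]
    if c=="wrist":
        r=np.hypot(x,y)+1e-9; s=np.arctan(r)/r; x=x*s;y=y*s
    K=i["K"]; return np.c_[x*K[0,0]+K[0,2],y*K[1,1]+K[1,2]]
E
python3 - <<'E'
from h import *
np.set_printoptions(precision=4,suppress=True)
for c in ("scene","side","wrist"):
    p,d=grab_frame(c)
    np.savez(f"{c}0.npz",p=p,d=d,**camera_info(c))
    for t in ["scale","bay","hood","claws","button_contact","cell","cell_button","pan_support","support_eye","post_foot","pin_foot"]:
        r=landmark_of(c,t); print(c,t,[(np.round(x["centre"],4),round(x["score"],2)) for x in r[:2]])
E
```

```text
scene scale [(array([ 0.5183, -0.1079,  0.0025]), 0.73), (array([ 0.7201, -0.2758,  0.0003]), 0.52)]
scene bay [(array([ 0.5269, -0.0434,  0.031 ]), 0.79)]
scene hood [(array([ 0.498 , -0.0384,  0.0449]), 0.78), (array([ 0.6374, -0.3022,  0.0022]), 0.44)]
scene claws [(array([ 0.553 , -0.0486,  0.0361]), 0.65)]
scene button_contact [(array([ 0.5583, -0.046 ,  0.0286]), 0.87)]
scene cell [(array([ 0.7038, -0.0318,  0.0128]), 0.7)]
scene cell_button [(array([ 0.7321, -0.0039,  0.0135]), 0.7), (array([ 0.5235, -0.0467,  0.028 ]), 0.27)]
scene pan_support [(array([ 0.4383,  0.2326, -0.0014]), 0.93)]
scene support_eye [(array([0.4815, 0.2234, 0.0015]), 0.9)]
scene post_foot [(array([ 0.5207, -0.1065,  0.0493]), 0.85)]
scene pin_foot [(array([ 0.5657, -0.1132,  0.0546]), 0.77), (array([ 0.5233, -0.0435,  0.0285]), 0.54)]
side scale [(array([ 0.5194, -0.1116, -0.0019]), 0.8)]
side bay [(array([ 0.5219, -0.0426,  0.0253]), 0.84), (array([0.4377, 0.232 , 0.0012]), 0.66)]
side hood [(array([ 0.4908, -0.0442,  0.0448]), 0.71)]
side claws [(array([ 0.5579, -0.0512,  0.0369]), 0.95), (array([ 0.7
[... 584 characters left out ...]
5]), 0.86)]
wrist bay [(array([ 0.5631, -0.1167,  0.0483]), 0.69)]
wrist hood [(array([ 0.4945, -0.0364,  0.0478]), 0.72), (array([ 0.7236, -0.272 , -0.0001]), 0.32)]
wrist claws [(array([ 0.5566, -0.0426,  0.0384]), 0.71)]
wrist button_contact []
wrist cell [(array([ 0.7076, -0.0298,  0.012 ]), 0.91), (array([ 0.5194, -0.1082, -0.0005]), 0.4)]
wrist cell_button [(array([ 0.731 , -0.0045,  0.0097]), 0.98)]
wrist pan_support [(array([ 0.4381,  0.2343, -0.0065]), 0.89)]
wrist support_eye [(array([ 0.4802,  0.2237, -0.0016]), 0.97), (array([ 0.4933, -0.0369,  0.0456]), 0.34)]
wrist post_foot [(array([ 0.5156, -0.1059,  0.0575]), 0.57)]
wrist pin_foot [(array([ 0.5616, -0.1134,  0.0521]), 0.75)]
```

Run:
```python
from h import *
np.set_printoptions(precision=4,suppress=True)
print(observe()["t"])
for c in ("wrist","scene","side"):
    z=np.load(f"{c}0.npz"); i={k:z[k] for k in("K","eye","rotation")}
    W=pts(c,z["d"],i)
    m=(abs(W[...,0]-.70)<.06)&(abs(W[...,1]+.03)<.06)
    print(c,"table z",np.nanmedian(W[m&(W[...,2]<.006)][:,2]), np.nanstd(W[m&(W[...,2]<.005)][:,2]))
    q=W[m&(W[...,2]>.010)&(W[...,2]<.03)]
    mu=q.mean(0); U,S,V=np.linalg.svd((q-mu)[:,:2],full_matrices=False)
    a=V[0]*np.sign(V[0][1]); s=(q[:,:2]-mu[:2])@a; n=(q[:,:2]-mu[:2])@np.array([-a[1],a[0]])
    print(" n",len(q),mu,"ang",np.degrees(np.arctan2(a[1],a[0])),"s",np.percentile(s,[1,99]),"n",np.percentile(n,[1,99]),"zmax",np.percentile(q[:,2],98))
    print(" mid",mu[:2]+a*np.percentile(s,[1,99]).mean())
    # heightmap of scale & support
    for nm,(x0,x1,y0,y1) in {"sc":(.36,.66,-.26,.03),"su":(.33,.55,.12,.34)}.items():
        H=np.zeros((int((y1-y0)*2000),int((x1-x0)*2000),3),np.uint8)
        m=(W[...,0]>x0)&(W[...,0]<x1)&(W[...,1]>y0)&(W[...,1]<y1)
        for P,col in zip(W[m],z["p"][m]):
            cv2.circle(H,(int((P[0]-x0)*2000),int((y1-P[1])*2000)),1,tuple(int(v) for v in cv2.applyColorMap(np.uint8([[np.clip(P[2]/.085,0,1)*255]]),cv2.COLORMAP_JET)[0,0]),-1)
        cv2.imwrite(f"pics/{c}_{nm}.png",H)
```

```text
1.95
wrist table z -0.001283694291352222 0.0007782084210875576
 n 955 [ 0.7067 -0.0293  0.0182] ang 48.34791021931988 s [-0.0343  0.0335] n [-0.012   0.0092] zmax 0.02171778105779967
 mid [ 0.7064 -0.0296]
scene table z -0.001896749337873982 0.002405801374233895
 n 120 [ 0.7045 -0.0258  0.0169] ang 48.174244889066976 s [-0.0346  0.0328] n [-0.0125  0.0097] zmax 0.024068701750794973
 mid [ 0.7039 -0.0265]
side table z 0.0012763309472373363 0.002160193528318782
 n 100 [ 0.7034 -0.0276  0.0191] ang 48.05084716040602 s [-0.0344  0.0325] n [-0.0112  0.0105] zmax 0.027129276236336847
 mid [ 0.7028 -0.0282]
```

View pics/wrist_sc.png

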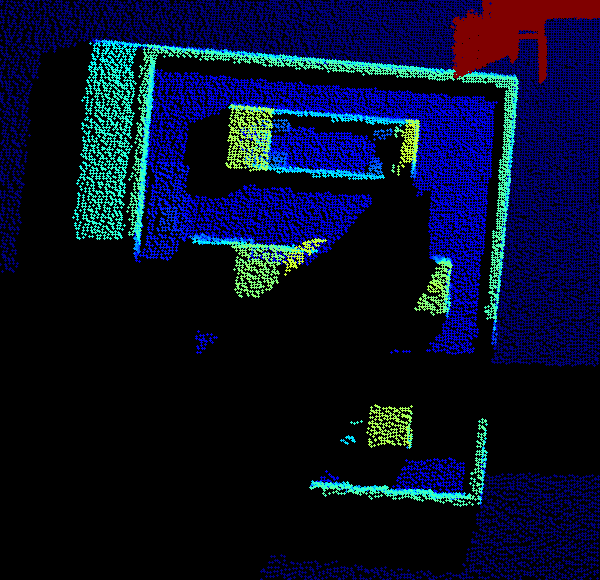

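View pics/side_sc.png

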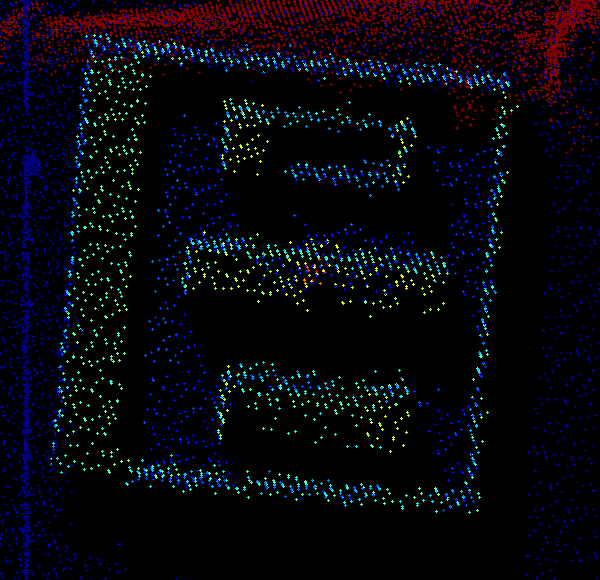

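Emit:
{"api": "step_arm", "payload": {
  "series": [87.8, -25, -30, 0, 0, 0, 0, 87.8, -50, -60, 0, 0, 0, 0, 87.8, -75, -90, 0, 0, 0, 0, 87.8, -100, -120, 0, 0, 0, 0, 87.8, -130, -145, 0, 0, 0, 0, 87.8, -130, -145, 0, 0, 0, 0, 87.8, -130, -145, 0, 0, 0, 0]
}}

```text
t: 2.53
tcp_pos: [0.5288, -0.1322, 0.2055]
tcp_rot: [0.709, 0.705, 0.0, 0.0]
ft_force: [0.8, 0.6, 0.2]
width: 0.999
```

```bash
cat > look.py <<'E'
from h import *
import sys
def look(tag,c="wrist"):
    i=camera_info(c); p,d=grab_frame(c); np.savez(f"{tag}.npz",p=p,d=d,**i); cv2.imwrite(f"pics/{tag}.png",p[:,:,::-1]); return i,p,d,pts(c,d,i)
def hmap(W,box,fn,zmax=.085,k=2000):
    x0,x1,y0,y1=box
    H=np.zeros((int((y1-y0)*k),int((x1-x0)*k),3),np.uint8)
    m=(W[...,0]>x0)&(W[...,0]<x1)&(W[...,1]>y0)&(W[...,1]<y1)
    for P in W[m]:
        cv2.circle(H,(int((P[0]-x0)*k),int((y1-P[1])*k)),1,tuple(int(v) for v in cv2.applyColorMap(np.uint8([[np.clip(P[2]/zmax,0,1)*255]]),cv2.COLORMAP_JET)[0,0]),-1)
    cv2.imwrite(f"pics/{fn}.png",H)
E
python3 - <<'E'
from look import *
np.set_printoptions(precision=4,suppress=True)
i,p,d,W=look("w1")
print(i["eye"],observe()["tcp_pos"],observe()["t"])
hmap(W,(.36,.66,-.26,.03),"w1h")
for t in ["scale","bay","hood","claws","button_contact","post_foot","pin_foot"]:
    r=landmark_of("wrist",t); print(t,[(np.round(x["centre"],4),round(x["score"],2)) for x in r[:2]])
E
```

```text
[ 0.53   -0.0634  0.3843] [ 0.5302 -0.1303  0.2055] 2.5833
scale [(array([ 0.5208, -0.112 , -0.0021]), 0.87)]
bay [(array([ 0.5252, -0.0421,  0.0271]), 0.85)]
hood [(array([ 0.4905, -0.037 ,  0.0463]), 0.62)]
claws [(array([ 0.5575, -0.0445,  0.0392]), 0.96), (array([ 0.4932, -0.0384,  0.045 ]), 0.21)]
button_contact [(array([ 0.559 , -0.0429,  0.0255]), 0.59)]
post_foot [(array([ 0.5158, -0.1064,  0.0563]), 0.56)]
pin_foot [(array([ 0.5608, -0.1115,  0.0513]), 0.97)]
```

View pics/w1.png

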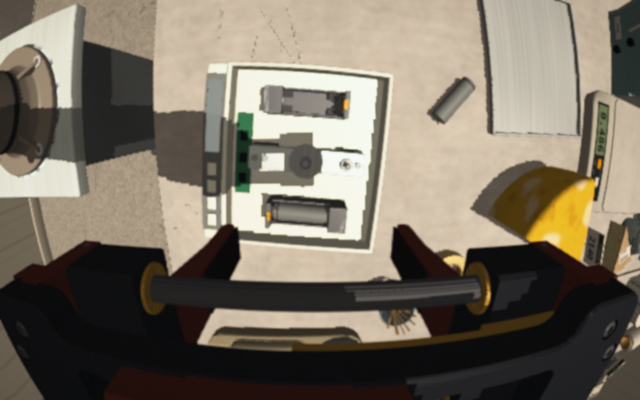

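View pics/w1h.png

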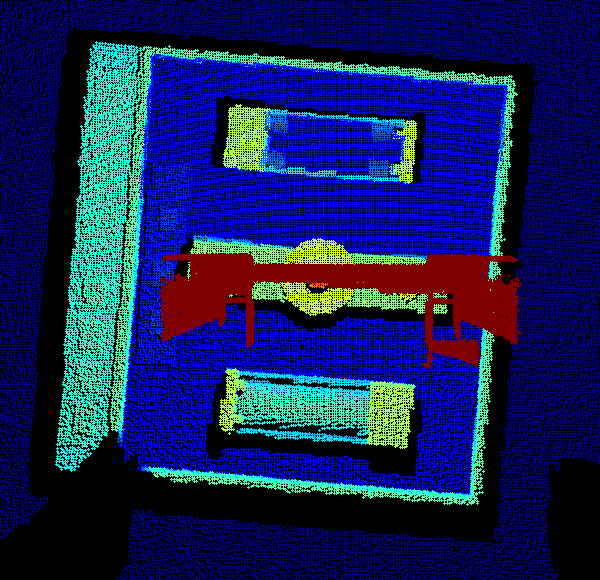

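Run:
```python
from look import *
np.set_printoptions(precision=4,suppress=True)
z=np.load("w1.npz"); i={k:z[k] for k in("K","eye","rotation")}
W=pts("wrist",z["d"],i).reshape(-1,3)
W=W[~np.isnan(W[:,0])]; W=W[(W[:,0]>.36)&(W[:,0]<.66)&(W[:,1]>-.26)&(W[:,1]<.03)]
fl=W[(W[:,2]<.006)]
print("table z",np.median(W[(W[:,0]>.63)&(W[:,2]<.01)][:,2]))
# outer edges via bins
c0=np.array([.519,-.109])
def loc(P,y):
    a=np.radians(y);d=P[:,:2]-c0
    return np.c_[d@[np.cos(a),np.sin(a)],d@[-np.sin(a),np.cos(a)],P[:,2]]
L=loc(W,-4.9)
wl=L[(L[:,2]>.034)&(L[:,2]<.046)]
def edge(pts,along,across,lo,hi,sgn,near,tol=.012):
    xs=[];es=[]
    for b in np.arange(lo,hi,.006):
        m=(pts[:,along]>=b)&(pts[:,along]<b+.006)&(abs(pts[:,across]-near)<tol)
        if m.sum()>3:
            xs.append(b+.003); es.append(sgn*np.sort(sgn*pts[m,across])[-2])
    xs=np.array(xs);es=np.array(es)
    k=np.polyfit(xs,es,1)
    for _ in range(3):
        r=abs(es-np.polyval(k,xs)); g=r<max(2*np.median(r),.0005); k=np.polyfit(xs[g],es[g],1)
    return np.degrees(np.arctan(k[0])),k[1],len(xs),g.sum()
print("ymax108",edge(wl,0,1,-.09,.085,1,.108))
print("ymin-108",edge(wl,0,1,-.09,.085,-1,-.108))
print("xmax90",edge(wl,1,0,-.09,.1,1,.09))
print("xmin-125",edge(wl,1,0,-.08,.1,-1,-.125))
b=L[(abs(L[:,1])<.018)&(L[:,0]>-.1)&(L[:,0]<.08)&(L[:,2]>.038)&(L[:,2]<.046)]
hd=L[(L[:,1]>.04)&(L[:,1]<.09)&(L[:,2]>.038)&(L[:,2]<.052)]
for lo,hi in((-.07,-.02),(.02,.06)):
    q=hd[(hd[:,0]>lo)&(hd[:,0]<hi)]; print("hold",len(q),np.percentile(q[:,0],[1,5,50,95,99]),np.percentile(q[:,1],[1,5,50,95,99]),np.percentile(q[:,2],[5,50,95]))
co=L[(np.hypot(L[:,0],L[:,1])<.025)&(L[:,2]>.047)&(L[:,2]<.054)]
print("collar",np.percentile(co[:,0],[1,99]),np.percentile(co[:,1],[1,99]),co[:,2].mean())
```

```text
table z -0.0012666429030897541
ymax108 (np.float64(0.018837125022626983), np.float64(0.10771714520753932), 30, np.int64(28))
ymin-108 (np.float64(0.255317043516072), np.float64(-0.1064036174755795), 28, np.int64(25))
xmax90 (np.float64(0.14637474655716695), np.float64(0.08971673603854055), 32, np.int64(31))
xmin-125 (np.float64(-0.1334716435806703), np.float64(-0.12244457745406218), 30, np.int64(23))
hold 548 [-0.0513 -0.0503 -0.0407 -0.0313 -0.0306] [0.0511 0.0522 0.0662 0.0805 0.0817] [0.0447 0.0461 0.0474]
hold 216 [0.0315 0.0328 0.0386 0.0423 0.0427] [0.052  0.0533 0.0663 0.0798 0.0819] [0.0393 0.0478 0.0495]
collar [-0.0173  0.0181] [-0.017   0.0182] 0.04910478953461428
```

Run:
```python
from look import *
from scipy.optimize import least_squares
np.set_printoptions(precision=4,suppress=True)
for f in("wrist0","w1"):
    z=np.load(f+".npz"); i={k:z[k] for k in("K","eye","rotation")}
    W=pts("wrist",z["d"],i).reshape(-1,3)
    m=(abs(W[:,0]-.706)<.05)&(abs(W[:,1]+.03)<.05)
    zt=np.nanmedian(W[m&(W[:,2]<.006)][:,2])
    q=W[m&(W[:,2]>.008)&(W[:,2]<.03)]
    def res(p):
        a=np.array([np.cos(p[2]),np.sin(p[2])]);d=q[:,:2]-p[:2]
        n=d@[-a[1],a[0]]
        return np.hypot(n,q[:,2]-p[3])-.011
    s=least_squares(res,[.706,-.03,np.radians(48),.011],loss="soft_l1",f_scale=.0008)
    a=np.array([np.cos(s.x[2]),np.sin(s.x[2])]); t=(q[:,:2]-s.x[:2])@a
    lo,hi=np.percentile(t,[.7,99.3]); print(f,"zt",zt,"fit",s.x,np.degrees(s.x[2]),"rms",np.sqrt(np.mean(res(s.x)**2)),"s",lo,hi,"mid",s.x[:2]+a*(lo+hi)/2)
    m=(W[:,0]>.62)&(W[:,0]<.9)&(W[:,1]>-.25)&(W[:,1]<.12)&(W[:,2]>.03)&(W[:,2]<.15)
    if f=="w1": hmap(W,(.6,.9,-.25,.12),"w1c",.15)
```

```text
wrist0 zt -0.0012665323888286228 fit [0.7775 0.0476 0.845  0.0096] 48.41392375476974 rms 0.001032281536289983 s -0.13912587583782493 -0.07046537931744441 mid [ 0.7079 -0.0307]
w1 zt -0.0012285640622635707 fit [0.8052 0.0802 0.8505 0.0096] 48.73122495010651 rms 0.0011449883829752797 s -0.18336965912148503 -0.11589390890273556 mid [ 0.7065 -0.0323]
```

View pics/w1c.png

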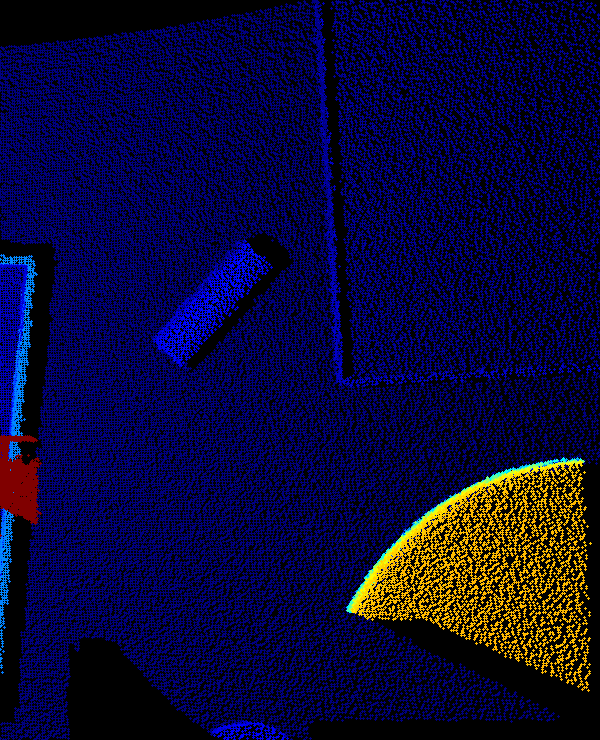

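```bash
cat > plan.py <<'E'
from h import *
import json
np.set_printoptions(precision=2,suppress=True)
def rot(heading,lean):
    # heading (deg): of the button dir / tool x horizontally; lean (deg): fingertips pointing toward -heading
    h=np.radians(heading);l=np.radians(lean); e=np.array([np.cos(h),np.sin(h),0]); k=np.array([0,0,1.])
    zt=-np.sin(l)*e-np.cos(l)*k; yt=np.array([np.sin(h),-np.cos(h),0]); xt=np.cross(yt,zt)
    return np.c_[xt,yt,zt]
def save(p,Rm): json.dump([list(map(float,p)),[list(map(float,r)) for r in Rm]],open("cmd.json","w"))
def load(): a=json.load(open("cmd.json")); return np.array(a[0]),np.array(a[1])
def move(p,Rm):
    p0,R0=load()
    return (R0.T@(np.array(p)-p0))*1000, np.degrees(R.from_matrix(R0.T@Rm).as_rotvec())
def apply(sh,rv):  # update command with the rounded numbers sent
    p0,R0=load(); save(p0+R0@np.array(sh)/1000, R0@R.from_rotvec(np.radians(rv)).as_matrix())
E
python3 - <<'E'
from plan import *
save([.53,-.13,.205],R.from_quat([.70710678,.70710678,0,0]).as_matrix())
print(rot(90,0)); 
Rg=rot(48.6,26); pg=np.array([.7208,-.0160,.0164])
print(Rg)
print(move(pg-.07*Rg[:,2],Rg), pg-.07*Rg[:,2])
E
```

```text
[[ 0.  1. -0.]
 [ 1. -0. -0.]
 [-0.  0. -1.]]
[[ 0.59  0.75 -0.29]
 [ 0.67 -0.66 -0.33]
 [-0.44  0.   -0.9 ]]
(array([137.02, 211.09, 125.68]), array([  9.39, -24.85,  40.67])) [0.74 0.01 0.08]
```

Emit:
{"api": "step_arm", "payload": {
  "series": [60, 137, 211, 125.7, 9.4, -24.85, 40.67, 60, 137, 211, 125.7, 9.4, -24.85, 40.67, 60, 137, 211, 125.7, 9.4, -24.85, 40.67, 60, 137, 211, 125.7, 9.4, -24.85, 40.67, 60, 137, 211, 125.7, 9.4, -24.85, 40.67, 60, 137, 211, 125.7, 9.4, -24.85, 40.67, 60, 137, 211, 125.7, 9.4, -24.85, 40.67, 60, 137, 211, 125.7, 9.4, -24.85, 40.67, 60, 137, 211, 125.7, 9.4, -24.85, 40.67, 60, 137, 211, 125.7, 9.4, -24.85, 40.67]
}}

```text
t: 3.77
tcp_pos: [0.7405, 0.0066, 0.0775]
tcp_rot: [0.887, 0.402, -0.206, 0.093]
ft_force: [0.0, -0.8, 1.0]
width: 0.682
```

Run:
```python
from plan import *
from look import look
apply([137,211,125.7],[9.4,-24.85,40.67])
p,Rm=load(); o=observe(); print(o["t"],p*1000,o["tcp_pos"]*1000, np.degrees((R.from_quat(o["tcp_rot"]).inv()*R.from_matrix(Rm)).as_rotvec()),o["qpos"])
i,pp,d,W=look("w2")
q=W.reshape(-1,3); m=(abs(q[:,0]-.706)<.05)&(abs(q[:,1]+.03)<.05)&(q[:,2]<.03)
zt=np.nanmedian(q[m&(q[:,2]<.006)][:,2]); q=q[m&(q[:,2]>.007)]
from scipy.optimize import least_squares
def res(p):
    a=np.array([np.cos(p[1]),np.sin(p[1])]);dd=q[:,:2]-np.array([.707,-.031]); n=dd@[-a[1],a[0]]-p[0]
    return np.hypot(n,q[:,2]-p[2])-.011
s=least_squares(res,[0,np.radians(48.6),.011],loss="soft_l1",f_scale=.0008)
a=np.array([np.cos(s.x[1]),np.sin(s.x[1])]);t=(q[:,:2]-np.array([.707,-.031]))@a; lo,hi=np.percentile(t,[.7,99.3])
print(zt*1000,len(q),"n mm",s.x[0]*1000,np.degrees(s.x[1]),s.x[2]*1000,lo*1000,hi*1000,"mid",(np.array([.707,-.031])+a*(lo+hi)/2+s.x[0]*np.array([-a[1],a[0]]))*1000)
```

```text
3.7667 [741.    7.   79.3] [740.52   6.57  77.54] [-0.01  0.16  0.09] [-0.34  0.94  0.25  1.15  0.09  1.43 -0.91]
-1.360245877519567 1607 n mm -0.5657831015672036 48.441995348584555 9.397057736287666 -32.887538012067516 36.2656263456231 mid [708.54 -30.11]
```

View pics/w2.png

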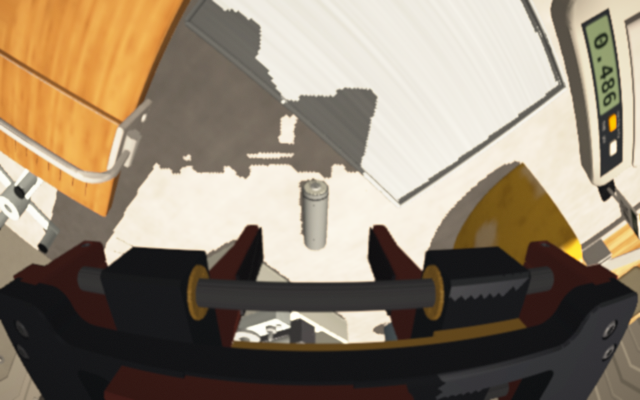

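Emit:
{"api": "step_arm", "payload": {
  "series": [60, 0, 0, 22, 0, 0, 0, 60, 0, 0, 44, 0, 0, 0, 60, 0, 0, 55, 0, 0, 0, 60, 0, 0, 60, 0, 0, 0, 60, 0, 0, 60, 0, 0, 0, 60, 0, 0, 60, 0, 0, 0]
}}

```text
t: 4.32
tcp_pos: [0.7245, -0.0129, 0.028]
tcp_rot: [0.889, 0.401, -0.203, 0.093]
ft_force: [-0.7, -0.1, 0.6]
width: 0.682
```

Run:
```python
from plan import *
apply([0,0,60],[0,0,0])
p,Rm=load(); o=observe(); print(o["t"],p*1000,o["tcp_pos"]*1000, np.degrees((R.from_quat(o["tcp_rot"]).inv()*R.from_matrix(Rm)).as_rotvec()),o["ft_force"])
for s,off in((18,6),):
  a=np.array([np.cos(np.radians(48.5)),np.sin(np.radians(48.5)),0]); c=np.array([.7077,-.0311,.011])
  Rt=rot(48.5,26); tg=c+a*s/1000-Rt[:,2]*off/1000; print(tg*1000,move(tg,Rt))
```

```text
4.3167 [723.6  -12.73  25.37] [724.46 -12.86  27.99] [ 0.07 -0.17 -0.07] [-0.67 -0.13  0.6 ]
[721.37 -15.65  16.39] (array([0.64, 0.26, 9.68]), array([0.04, 0.  , 0.1 ]))
```

Emit:
{"api": "step_arm", "payload": {
  "series": [60, 0.5, 0, 5, 0, 0, 0, 60, 0.5, 0.3, 8, 0, 0, 0, 60, 0.5, 0.3, 9, 0, 0, 0, 60, 0.5, 0.3, 9, 0, 0, 0]
}}

```text
t: 4.65
tcp_pos: [0.7213, -0.0155, 0.0167]
tcp_rot: [0.888, 0.401, -0.205, 0.092]
ft_force: [0.5, -0.1, -0.0]
width: 0.686
```

Run:
```python
from plan import *
apply([.5,.3,9],[0,0,0])
p,Rm=load()
for k in range(3):
  o=observe(); print(o["t"],p*1000,o["tcp_pos"]*1000,o["ft_force"]); grab_frame("side")
```

```text
4.65 [721.51 -15.55  17.07] [721.34 -15.55  16.71] [ 0.49 -0.15 -0.  ]
4.7 [721.51 -15.55  17.07] [721.46 -15.51  16.81] [ 0.25 -0.06 -0.07]
4.75 [721.51 -15.55  17.07] [721.58 -15.46  16.9 ] [ 0.12 -0.13 -0.04]
```

Good. Close.

Emit:
{"api": "step_arm", "payload": {
  "series": [15, 0, 0, 0, 0, 0, 0, 15, 0, 0, 0, 0, 0, 0, 15, 0, 0, 0, 0, 0, 0, 15, 0, 0, 0, 0, 0, 0, 15, 0, 0, 0, 0, 0, 0, 15, 0, 0, 0, 0, 0, 0],
  "force": 30
}}

```text
t: 5.3
tcp_pos: [0.7215, -0.0156, 0.0171]
tcp_rot: [0.888, 0.401, -0.205, 0.093]
ft_force: [-0.1, -1.3, -0.1]
width: 0.27
```

Run:
```python
from plan import *
o=observe(); print(o["t"],o["tcp_pos"]*1000,o["ft_force"],o["width"]*87.8)
p,Rm=load(); p=p+np.array([0,0,.12])
print(move(p,Rm))
```

```text
5.3 [721.54 -15.57  17.05] [-0.15 -1.29 -0.1 ] 23.714517771786593
(array([ -52.61,   -0.02, -107.85]), array([0., 0., 0.]))
```

Emit:
{"api": "step_arm", "payload": {
  "series": [15, -13, 0, -27, 0, 0, 0, 15, -26, 0, -54, 0, 0, 0, 15, -39, 0, -81, 0, 0, 0, 15, -52.6, 0, -107.8, 0, 0, 0, 15, -52.6, 0, -107.8, 0, 0, 0]
}}

```text
t: 5.72
tcp_pos: [0.7251, -0.016, 0.1443]
tcp_rot: [0.889, 0.4, -0.2, 0.094]
ft_force: [0.8, -0.2, 1.6]
width: 0.168
```

Run:
```python
from plan import *
from look import look
apply([-52.6,0,-107.8],[0,0,0])
o=observe(); print(o["t"],o["tcp_pos"]*1000,o["ft_force"],o["width"]*87.8, load()[0]*1000)
look("w3"); look("s3","side")
z=np.load("s3.npz"); im=z["p"][:,:,::-1]
px=proj("side",o["tcp_pos"],{k:z[k] for k in("K","eye","rotation")})[0]; print(px)
u,v=px.astype(int); cv2.imwrite("pics/s3c.png",cv2.resize(im[max(v-60,0):v+60,u-80:u+80],None,fx=5,fy=5,interpolation=cv2.INTER_CUBIC))
```

```text
5.7167 [725.06 -15.95 144.32] [ 0.82 -0.25  1.64] 14.746386908795948 [721.52 -15.57 137.01]
[279.77 156.57]
```

View pics/w3.png

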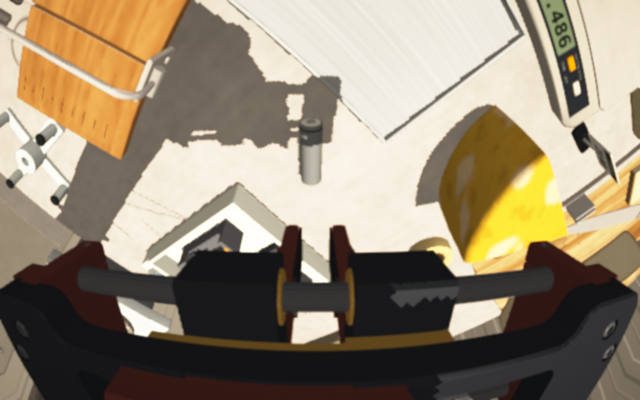

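View pics/s3c.png

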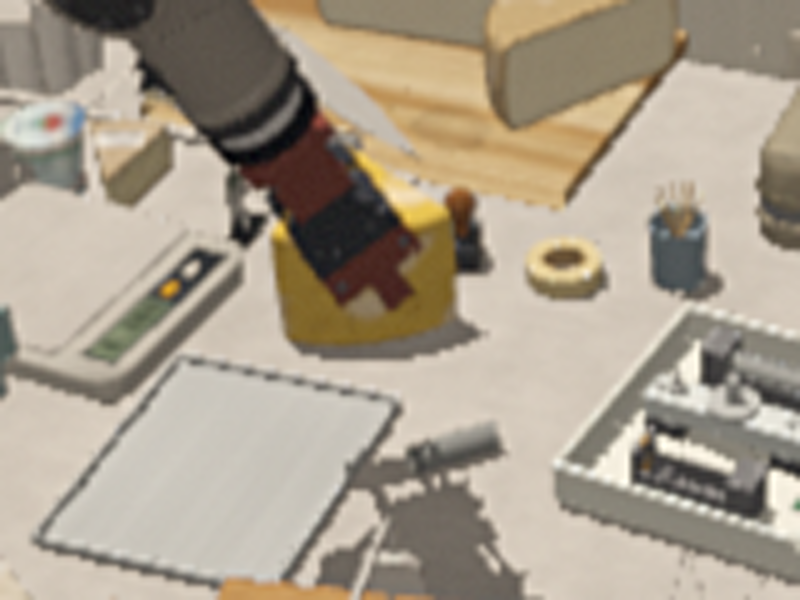

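```bash
cat > fitcell.py <<'E'
from plan import *
from scipy.optimize import least_squares
def fitcell(W,c0,h0,zc=.011):
    c0=np.array(c0);q=W.reshape(-1,3); m=(abs(q[:,0]-c0[0])<.05)&(abs(q[:,1]-c0[1])<.05)&(q[:,2]<.03)
    zt=np.nanmedian(q[m&(q[:,2]<.006)][:,2]); q=q[m&(q[:,2]>.007)]
    def res(p):
        a=np.array([np.cos(p[1]),np.sin(p[1])]);dd=q[:,:2]-c0; n=dd@[-a[1],a[0]]-p[0]
        return np.hypot(n,q[:,2]-p[2])-.011
    s=least_squares(res,[0,np.radians(h0),.011],loss="soft_l1",f_scale=.0008)
    a=np.array([np.cos(s.x[1]),np.sin(s.x[1])]);b=np.array([-a[1],a[0]]);t=(q[:,:2]-c0)@a; n=(q[:,:2]-c0)@b-s.x[0]
    t=t[abs(n)<.010]; lo,hi=np.percentile(t,[.7,99.3])
    return c0+a*(lo+hi)/2+s.x[0]*b,np.degrees(s.x[1]),(hi-lo)*1000,s.x[2]*1000,zt*1000
E
python3 - <<'E'
from fitcell import *
for f in("w2","w3"):
    z=np.load(f+".npz"); i={k:z[k] for k in("K","eye","rotation")}; W=pts("wrist",z["d"],i)
    r=fitcell(W,(.7077,-.031),48.5); print(f,r[0]*1000,r[1:],i["eye"])
o=observe(); print(o["t"],o["tcp_pos"]*1000,load()[0]*1000)
E
```

```text
w2 [708.56 -30.09] (np.float64(48.4419122322471), np.float64(69.12121253618746), np.float64(9.397057666596561), np.float64(-1.35946575174814)) [0.83 0.11 0.21]
w3 [708.47 -30.14] (np.float64(48.447351941551794), np.float64(68.51838088600546), np.float64(9.519655313514026), np.float64(-1.3370501878809948)) [0.82 0.09 0.28]
5.8167 [722.51 -15.59 138.73] [721.52 -15.57 137.01]
```

Cell has not moved (the fingers weren't shut yet). Go back down, open 40 mm.

Emit:
{"api": "step_arm", "payload": {
  "series": [40, 13, 0, 27, 0, 0, 0, 40, 26, 0, 54, 0, 0, 0, 40, 39, 0, 81, 0, 0, 0, 40, 46, 0, 94, 0, 0, 0, 40, 52.6, 0, 107.8, 0, 0, 0, 40, 52.6, 0, 107.8, 0, 0, 0, 40, 52.6, 0, 107.8, 0, 0, 0]
}}

```text
t: 6.4
tcp_pos: [0.7213, -0.0157, 0.0167]
tcp_rot: [0.888, 0.401, -0.206, 0.093]
ft_force: [0.4, -0.8, 0.7]
width: 0.458
```

Emit:
{"api": "step_arm", "payload": {
  "series": [12, 0, 0, 0, 0, 0, 0, 12, 0, 0, 0, 0, 0, 0, 12, 0, 0, 0, 0, 0, 0, 12, 0, 0, 0, 0, 0, 0, 12, 0, 0, 0, 0, 0, 0, 12, 0, 0, 0, 0, 0, 0, 12, 0, 0, 0, 0, 0, 0],
  "force": 35
}}

```text
t: 6.98
tcp_pos: [0.7216, -0.0155, 0.0172]
tcp_rot: [0.888, 0.401, -0.205, 0.093]
ft_force: [0.1, -0.3, -0.2]
width: 0.138
```

Run:
```python
from fitcell import *
from look import look
o=observe(); print(o["t"],o["tcp_pos"]*1000,load()[0]*1000)
look("w4"); i,p,d,W=look("s4","side")
u,v=proj("side",o["tcp_pos"],i)[0].astype(int); cv2.imwrite("pics/s4c.png",cv2.resize(p[v-60:v+60,u-80:u+80,::-1],None,fx=5,fy=5,interpolation=cv2.INTER_CUBIC))
```

```text
6.9833 [721.58 -15.5   17.2 ] [721.52 -15.57 137.01]
```

View pics/w4.png

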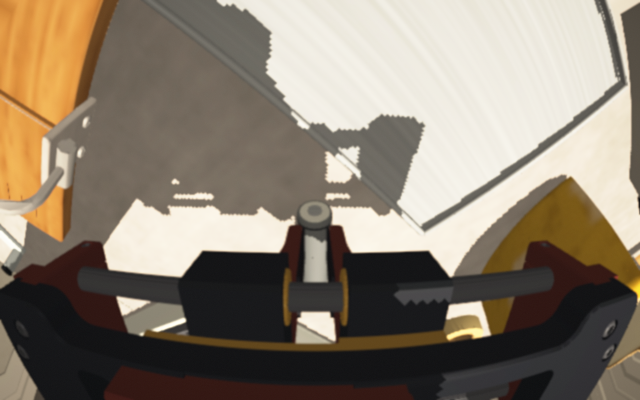

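View pics/s4c.png

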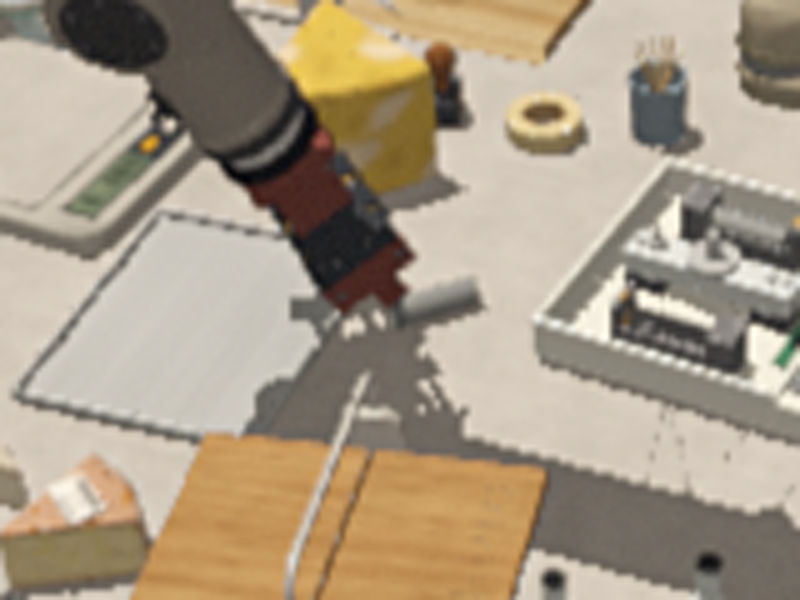

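Run:
```python
from fitcell import *
z=np.load("w4.npz"); i={k:z[k] for k in("K","eye","rotation")}; W=pts("wrist",z["d"],i)
im=z["p"][150:350,220:420,::-1]; cv2.imwrite("pics/w4z.png",cv2.resize(im,None,fx=3,fy=3,interpolation=cv2.INTER_CUBIC))
p=np.array([.72158,-.0155,.0172]); Rm=rot(48.5,26)
T=(W-p)@Rm*1000
for v in range(200,275,6):
    print(v,[tuple(T[v,u].round(0).astype(int)) if T[v,u,0]==T[v,u,0] else None for u in range(284,350,7)])
```

```text
200 [(np.int64(19), np.int64(-20), np.int64(12)), (np.int64(19), np.int64(-15), np.int64(11)), (np.int64(19), np.int64(-11), np.int64(12)), (np.int64(19), np.int64(-6), np.int64(12)), (np.int64(19), np.int64(-2), np.int64(11)), (np.int64(19), np.int64(3), np.int64(11)), (np.int64(19), np.int64(7), np.int64(11)), (np.int64(19), np.int64(12), np.int64(12)), (np.int64(19), np.int64(16), np.int64(11)), (np.int64(19), np.int64(21), np.int64(11))]
206 [(np.int64(14), np.int64(-20), np.int64(14)), (np.int64(14), np.int64(-15), np.int64(14)), (np.int64(14), np.int64(-11), np.int64(14)), (np.int64(17), np.int64(-6), np.int64(5)), (np.int64(18), np.int64(-2), np.int64(2)), (np.int64(18), np.int64(3), np.int64(2)), (np.int64(17), np.int64(7), np.int64(5)), (np.int64(15), np.int64(12), np.int64(13)), (np.int64(14), np.int64(17), np.int64(15)), (np.int64(14), np.int64(21), np.int64(14))]
212 [(np.int64(9), np.int64(-20), np.int64(17)), (np.int64(10), np.int64(-16), np.int64(16)), (np.int64(15), np.int64(-10), np.int64(0)), (np.int64(15), np.int64(-6), np.int64(0)), (np.int64(15), np.int64(-2), np
[... 4004 characters left out ...]
nt64(-2), np.int64(10)), (np.int64(-27), np.int64(3), np.int64(10)), (np.int64(-29), np.int64(8), np.int64(14)), (np.int64(11), np.int64(8), np.int64(-65)), (np.int64(13), np.int64(10), np.int64(-68)), (np.int64(35), np.int64(8), np.int64(-112))]
272 [(np.int64(33), np.int64(-7), np.int64(-112)), (np.int64(30), np.int64(-6), np.int64(-105)), (np.int64(12), np.int64(-6), np.int64(-71)), (np.int64(-35), np.int64(-7), np.int64(17)), (np.int64(-33), np.int64(-2), np.int64(12)), (np.int64(-33), np.int64(3), np.int64(13)), (np.int64(-36), np.int64(8), np.int64(18)), (np.int64(11), np.int64(7), np.int64(-71)), (np.int64(30), np.int64(7), np.int64(-106)), (np.int64(34), np.int64(8), np.int64(-114))]
```

View pics/w4z.png

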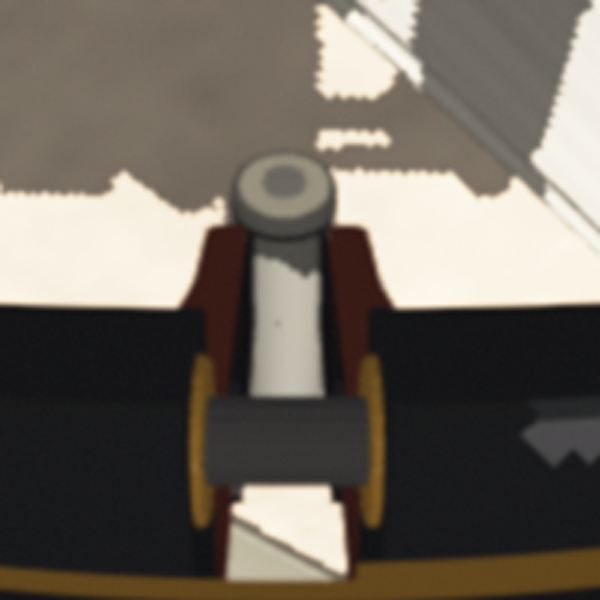

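Run:
```python
from fitcell import *
for f,p,hd in(("w2",[.74052,.00657,.07754],48.6),("w3",[.7235,-.0158,.1405],48.5)):
    z=np.load(f+".npz"); i={k:z[k] for k in("K","eye","rotation")}; W=pts("wrist",z["d"],i)
    Rm=rot(hd,26); T=(W-np.array(p))@Rm*1000
    print(f)
    m=(abs(T[...,1])<60)&(T[...,2]<25)&(T[...,0]>-30)&(T[...,0]<30)&(T[...,2]>-60)
    vs,us=np.where(m); 
    for r in range(214,262,4):
        k=vs==r; print(r,[(int(us[j]),*T[r,us[j]].round(0).astype(int).tolist()) for j in np.where(k)[0][::6]])
    print("tip proj",proj("wrist",np.array(p)+np.array([[.01,.0,.011],[-.01,0,.011],[.01,0,-.02]])@Rm.T,i))
```

```text
w2
214 []
218 []
222 []
226 [(246, 12, -38, -20), (252, 12, -35, -19), (258, 12, -31, -20), (378, 13, 35, -20), (384, 12, 39, -20)]
230 [(242, 13, -39, -27), (248, 13, -35, -29), (254, 13, -32, -28), (260, 11, -30, -23), (373, 11, 32, -22), (379, 13, 34, -27), (385, 13, 37, -28)]
234 [(240, 13, -38, -33), (246, 13, -35, -33), (252, 13, -32, -34), (259, 10, -30, -27), (372, 11, 31, -27), (378, 13, 33, -33), (384, 12, 36, -32), (390, 13, 39, -33)]
238 [(238, 13, -38, -40), (244, 13, -35, -39), (250, 13, -32, -39), (256, 11, -30, -34), (369, 6, 30, -21), (375, 11, 31, -34), (381, 12, 33, -37), (387, 13, 36, -38), (393, 13, 39, -39)]
242 [(235, 12, -39, -43), (241, 12, -36, -43), (247, 13, -32, -45), (253, 11, -30, -41), (259, 6, -29, -28), (369, 4, 30, -21), (375, 11, 30, -38), (381, 12, 33, -41), (387, 13, 35, -44), (393, 13, 38, -44)]
246 [(231, 12, -39, -48), (237, 12, -36, -48), (243, 13, -33, -48), (250, 11, -31, -45), (256, 6, -30, -34), (262, 0, -30, -19), (372, 6, 30, -32), (378, 11, 30, -45), (384, 13, 33, -48), (390, 13, 35, -49), (396, 13, 38, -49)]
250 [(228, 13, -39, -53), 
[... 1234 characters left out ...]
2, 17, -42)]
242 [(282, 11, -15, -47), (288, 11, -12, -46), (294, 12, -9, -47), (300, 10, -6, -42), (333, 10, 10, -42), (339, 11, 13, -47), (345, 12, 16, -47)]
246 [(279, 12, -15, -52), (285, 12, -13, -52), (291, 12, -10, -52), (297, 10, -7, -49), (330, 8, 9, -43), (336, 12, 11, -53), (342, 11, 14, -52), (348, 11, 17, -52)]
250 [(277, 11, -16, -56), (283, 12, -13, -56), (289, 11, -10, -56), (295, 11, -8, -56), (301, 1, -6, -32), (334, 10, 10, -53), (340, 11, 12, -56), (346, 11, 15, -56), (352, 11, 18, -56)]
254 [(283, 11, -13, -60), (295, 9, -8, -56), (301, -2, -6, -31), (334, 10, 10, -57)]
258 [(299, 7, -6, -56), (332, 7, 9, -55)]
tip proj [[312.43 210.87]
 [312.55 239.28]
 [312.38 226.52]]
```

Emit:
{"api": "step_arm", "payload": {
  "series": [42, 0, 0, 0, 0, 0, 0, 42, 0, 0, 0, 0, 0, 0, 42, 0, 0, 0, 0, 0, 0, 42, 0, 0, 0, 0, 0, 0, 42, 0, 0, 0, 0, 0, 0, 42, 0, 0, 10, 0, 0, 0, 42, 0, 0, 20, 0, 0, 0, 42, 0, 0, 25, 0, 0, 0, 42, 0, 0, 25, 0, 0, 0, 42, 0, 0, 25, 0, 0, 0]
}}

```text
t: 7.92
tcp_pos: [0.7136, -0.0242, -0.0062]
tcp_rot: [0.888, 0.401, -0.206, 0.092]
ft_force: [0.2, 0.1, -0.1]
width: 0.48
```

Run:
```python
from plan import *
from look import look
apply([52.6,0,107.8],[0,0,0]);apply([0,0,25],[0,0,0])
p,Rm=load(); o=observe(); print(o["t"],p*1000,o["tcp_pos"]*1000,o["ft_force"],o["width"]*87.8)
i,_,d,W=look("w5")
z=np.load("w5.npz"); im=z["p"][150:350,220:420,::-1]; cv2.imwrite("pics/w5z.png",cv2.resize(im,None,fx=3,fy=3,interpolation=cv2.INTER_CUBIC))
_,q,_,_=look("s5","side");u,v=proj("side",o["tcp_pos"],camera_info("side"))[0].astype(int); cv2.imwrite("pics/s5c.png",cv2.resize(q[v-60:v+60,u-80:u+80,::-1],None,fx=5,fy=5,interpolation=cv2.INTER_CUBIC))
```

```text
7.9167 [714.26 -23.77  -5.4 ] [713.59 -24.2   -6.17] [ 0.2   0.07 -0.14] 42.10135187547296
```

View pics/w5z.png

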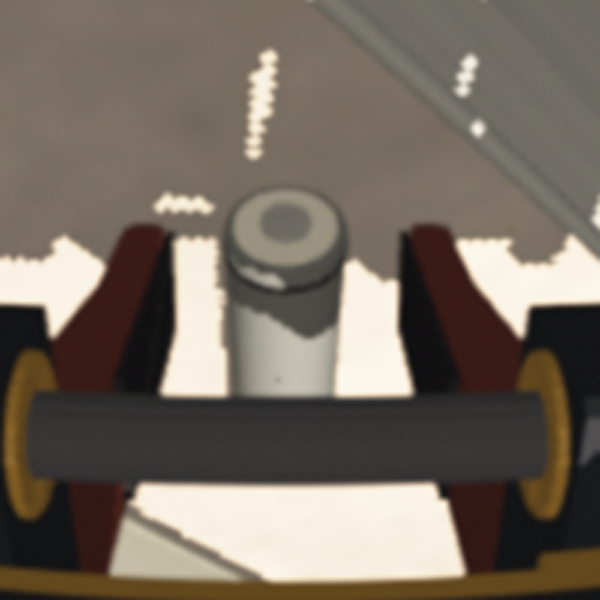

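View pics/s5c.png

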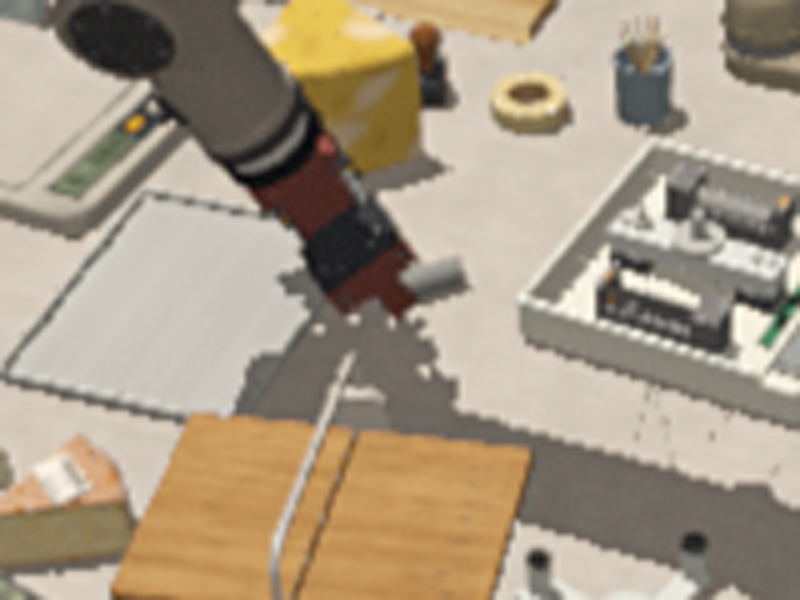

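Emit:
{"api": "step_arm", "payload": {
  "series": [42, 0, 0, 2, 0, 0, 0, 42, 0, 0, 4, 0, 0, 0, 42, 0, 0, 4, 0, 0, 0]
}}

```text
t: 8.27
tcp_pos: [0.7129, -0.0251, -0.0093]
tcp_rot: [0.888, 0.401, -0.205, 0.092]
ft_force: [-0.2, -0.7, -0.3]
width: 0.476
```

Emit:
{"api": "step_arm", "payload": {
  "series": [42, 0, 0, 1.5, 0, 0, 0, 42, 0, 0, 1.5, 0, 0, 0, 42, 0, 0, 1.5, 0, 0, 0]
}}

```text
t: 8.52
tcp_pos: [0.7126, -0.0256, -0.0104]
tcp_rot: [0.888, 0.401, -0.205, 0.092]
ft_force: [0.7, -0.6, -0.3]
width: 0.478
```

Emit:
{"api": "step_arm", "payload": {
  "series": [12, 0, 0, 0, 0, 0, 0, 12, 0, 0, 0, 0, 0, 0, 12, 0, 0, 0, 0, 0, 0, 12, 0, 0, 0, 0, 0, 0, 12, 0, 0, 0, 0, 0, 0, 12, 0, 0, 0, 0, 0, 0],
  "force": 35
}}

```text
t: 9.02
tcp_pos: [0.7127, -0.0255, -0.0104]
tcp_rot: [0.888, 0.401, -0.205, 0.092]
ft_force: [-0.3, 0.8, 0.0]
width: 0.231
```

Emit:
{"api": "step_arm", "payload": {
  "series": [12, 0, 0, -3, 0, 0, 0, 12, 0, 0, -6, 0, 0, 0, 12, 0, 0, -10, 0, 0, 0, 12, 0, 0, -10, 0, 0, 0]
}}

```text
t: 9.35
tcp_pos: [0.7165, -0.0217, -0.0005]
tcp_rot: [0.888, 0.401, -0.204, 0.093]
ft_force: [0.6, 0.2, -0.5]
width: 0.235
```

Run:
```python
from plan import *
from look import look
apply([0,0,25+5.5-10-25],[0,0,0])
p,Rm=load(); o=observe(); print(o["t"],p*1000,o["tcp_pos"]*1000)
i,_,d,W=look("w6")
z=np.load("w6.npz"); im=z["p"][150:350,220:420,::-1]; cv2.imwrite("pics/w6z.png",cv2.resize(im,None,fx=3,fy=3,interpolation=cv2.INTER_CUBIC))
T=(W-o["tcp_pos"])@Rm*1000
for v in range(190,276,6):
    print(v,T[v,315].round(1),T[v,300].round(0),T[v,330].round(0))
q=p+np.array([0,0,.14]); print(move(q,Rm))
```

```text
9.35 [715.56 -22.29  -1.36] [716.48 -21.7   -0.47]
190 [ 31.3   0.3 -13.6] [ 31.  -8. -13.] [ 31.   9. -14.]
196 [ 27.6   0.3 -12.7] [ 28.  -8. -12.] [ 27.   9. -11.]
202 [23.4  0.3 -9.8] [ 23.  -8. -10.] [ 24.   9. -10.]
208 [19.5  0.3 -8.4] [19. -8. -8.] [19.  9. -8.]
214 [15.7  0.3 -7.8] [15. -9. -6.] [15.  9. -6.]
220 [ 17.6   0.3 -24.6] [ 17.  -8. -23.] [11.  9. -4.]
226 [ 16.2   0.3 -30.2] [ 15.  -8. -27.] [ 15.   8. -28.]
232 [ 13.9   0.3 -32.7] [ 13.  -7. -31.] [ 14.   8. -32.]
238 [ 11.6   0.3 -35.2] [ 12.  -7. -35.] [ 12.   8. -35.]
244 [  9.9   0.3 -38.8] [  9.  -7. -36.] [  8.   8. -33.]
250 [  6.    0.3 -37.5] [  4.  -7. -33.] [  4.   8. -32.]
256 [  2.    0.3 -35.9] [ -0.  -8. -31.] [ -1.   8. -30.]
262 [ -2.3   0.3 -34.1] [ -5.  -8. -28.] [ -6.   8. -27.]
268 [ -7.7   0.3 -30.6] [-11.  -8. -25.] [-11.   9. -24.]
274 [-12.5   0.3 -28.6] [-16.  -8. -22.] [-16.   9. -23.]
(array([ -61.38,   -0.02, -125.83]), array([0., 0., 0.]))
```

View pics/w6z.png

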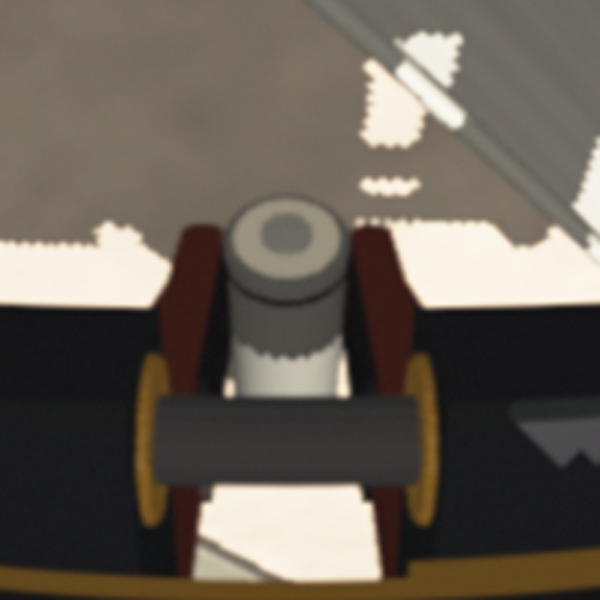

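Emit:
{"api": "step_arm", "payload": {
  "series": [12, -15, 0, -31, 0, 0, 0, 12, -30, 0, -62, 0, 0, 0, 12, -46, 0, -94, 0, 0, 0, 12, -61.4, 0, -125.8, 0, 0, 0, 12, -61.4, 0, -125.8, 0, 0, 0, 12, -61.4, 0, -125.8, 0, 0, 0]
}}

```text
t: 9.9
tcp_pos: [0.7172, -0.0224, 0.1415]
tcp_rot: [0.889, 0.401, -0.203, 0.093]
ft_force: [-1.0, 1.0, -1.4]
width: 0.234
```

```bash
cat > inhand.py <<'E'
from fitcell import *
from look import look
def inhand(W,p,Rm,verbose=1):
    T=((W-p)@Rm*1000).reshape(-1,3)
    m=(abs(T[:,1])<9.5)&(T[:,0]>-22)&(T[:,0]<30)&(T[:,2]<-5)&(T[:,2]>-46)
    # exclude the rod etc: use image-free robust fit
    q=T[m]
    def split(p):
        c,s=np.cos(p[1]),np.sin(p[1])
        u=q[:,0]*c-q[:,2]*s            # along axis
        w=q[:,0]*s+q[:,2]*c-p[0]       # perpendicular (tool z-ish)
        return u,w
    def res(p):
        u,w=split(p); return np.hypot(q[:,1]-p[2],w)-11
    s=least_squares(res,[-25,np.radians(26),0],loss="soft_l1",f_scale=.5)
    u,w=split(s.x); r=np.hypot(q[:,1]-s.x[2],w)
    on=abs(r-11)<1.2
    return s.x[0],np.degrees(s.x[1]),s.x[2],np.percentile(u[on],[.5,50,99.5]),on.sum(),u,r,q
E
python3 - <<'E'
from inhand import *
apply([-61.4,0,-125.8],[0,0,0])
p,Rm=load(); o=observe(); print(o["t"],p*1000,o["tcp_pos"]*1000,o["width"]*87.8)
grab_frame("wrist"); o=observe(); print(o["tcp_pos"]*1000)
i,im,d,W=look("w7")
Ra=R.from_quat(o["tcp_rot"]).as_matrix()
r=inhand(W,o["tcp_pos"],Ra); print(r[:5])
cv2.imwrite("pics/w7z.png",cv2.resize(im[150:350,220:420,::-1],None,fx=3,fy=3,interpolation=cv2.INTER_CUBIC))
z=np.load("w6.npz"); W6=pts("wrist",z["d"],{k:z[k] for k in("K","eye","rotation")})
print(inhand(W6,np.array([.71648,-.0217,-.0005]),Ra)[:5])
E
```

```text
9.9 [715.56 -22.33 138.62] [717.22 -22.43 141.47] 20.56586118186028
[715.8  -22.24 139.09]
(np.float64(-19.92573449365931), np.float64(25.127591702030514), np.float64(0.3630666150851221), array([-10.25,  12.15,  26.35]), np.int64(1466))
(np.float64(-20.701028169133018), np.float64(3.2407142763829757), np.float64(0.10364514885849586), array([-8.89, 15.93, 30.55]), np.int64(670))
```

View pics/w7z.png

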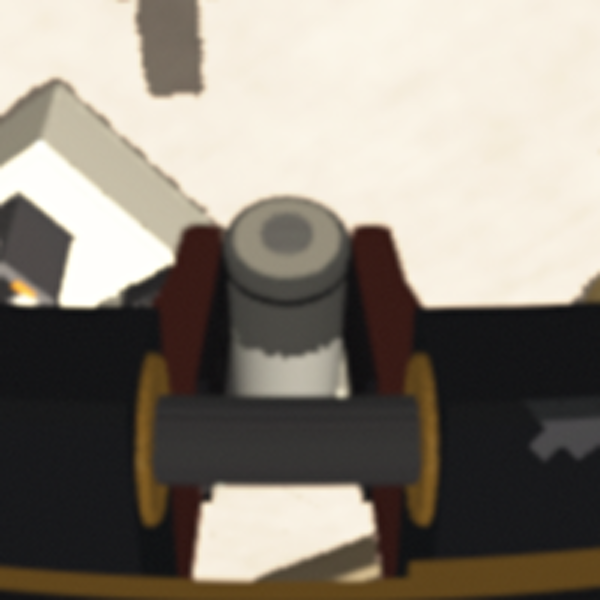

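```bash
cat > bay.py <<'E'
from inhand import *
O=np.array([.5193,-.1085,0.]); YAW=-4.9
def RS(): return R.from_euler("z",YAW,degrees=True).as_matrix()
def Bw(v): # bay coords mm -> world
    return O+RS()@(np.array([0,66,27.])+np.array(v))/1000
PHI=25.3; G=np.array([0,0.3,-23.]); SG=17.5
def tcp_for(F,L,yoff=0):
    """tool pose so that flat end centre is at F=(x,z) bay mm with tool lean L"""
    Rt=rot(YAW,L); d=np.array([np.cos(np.radians(PHI)),0,-np.sin(np.radians(PHI))])
    Ft=G-(34+SG)*d
    return Bw([F[0],yoff,F[1]])-Rt@Ft/1000,Rt
E
python3 - <<'E'
from bay import *
print(load()[0]*1000)
t,Rt=tcp_for((-15,75),-2); print(t*1000,move(t,Rt))
print(Rt@np.array([np.cos(np.radians(PHI)),0,-np.sin(np.radians(PHI))]))
E
```

```text
[715.56 -22.33 138.62]
[556.41 -45.14 102.63] (array([ -94.18, -104.29,   86.  ]), array([11.22, 25.93, 52.83]))
[ 0.89 -0.08  0.46]
```

Emit:
{"api": "step_arm", "payload": {
  "series": [12, -94.2, -104.3, 86, 11.22, 25.93, 52.83, 12, -94.2, -104.3, 86, 11.22, 25.93, 52.83, 12, -94.2, -104.3, 86, 11.22, 25.93, 52.83, 12, -94.2, -104.3, 86, 11.22, 25.93, 52.83, 12, -94.2, -104.3, 86, 11.22, 25.93, 52.83, 12, -94.2, -104.3, 86, 11.22, 25.93, 52.83, 12, -94.2, -104.3, 86, 11.22, 25.93, 52.83, 12, -94.2, -104.3, 86, 11.22, 25.93, 52.83, 12, -94.2, -104.3, 86, 11.22, 25.93, 52.83, 12, -94.2, -104.3, 86, 11.22, 25.93, 52.83, 12, -94.2, -104.3, 86, 11.22, 25.93, 52.83, 12, -94.2, -104.3, 86, 11.22, 25.93, 52.83]
}}

```text
t: 11.0
tcp_pos: [0.5562, -0.0447, 0.1018]
tcp_rot: [0.999, -0.042, 0.017, 0.001]
ft_force: [0.5, 0.0, -0.9]
width: 0.235
```

Run:
```python
from bay import *
apply([-94.2,-104.3,86],[11.22,25.93,52.83])
p,Rm=load(); grab_frame("wrist"); o=observe(); print(o["t"],p*1000,o["tcp_pos"]*1000,o["width"]*87.8,np.degrees((R.from_quat(o["tcp_rot"]).inv()*R.from_matrix(Rm)).as_rotvec()),o["qpos"])
i,im,d,W=look("w8")
r=inhand(W,o["tcp_pos"],R.from_quat(o["tcp_rot"]).as_matrix()); print(r[:5])
hmap=__import__("look").hmap; hmap(W,(.36,.66,-.26,.03),"w8h")
_,q,_,_=look("s8","side");u,v=proj("side",o["tcp_pos"],camera_info("side"))[0].astype(int); cv2.imwrite("pics/s8c.png",cv2.resize(q[v-60:v+60,u-80:u+80,::-1],None,fx=5,fy=5,interpolation=cv2.INTER_CUBIC))
```

```text
11.05 [556.4  -45.14 102.65] [556.51 -44.6  101.93] 20.276972829509305 [0.03 0.08 0.13] [-0.33  0.41  0.37  1.98 -0.21  0.75 -1.49]
(np.float64(-19.83325739799409), np.float64(25.370344701680587), np.float64(-0.6214787890404564), array([-10.71,  11.41,  25.63]), np.int64(1443))
```

View pics/w8.png

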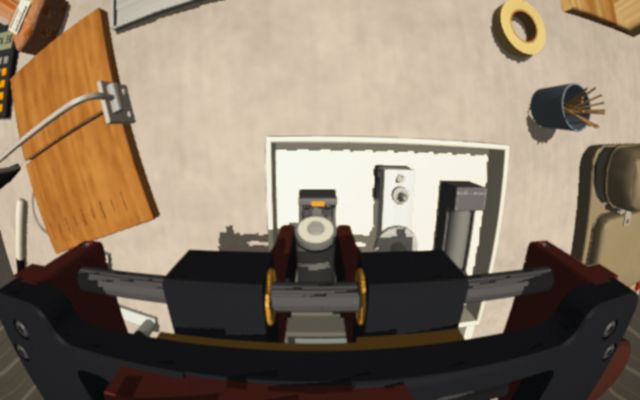

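View pics/w8h.png

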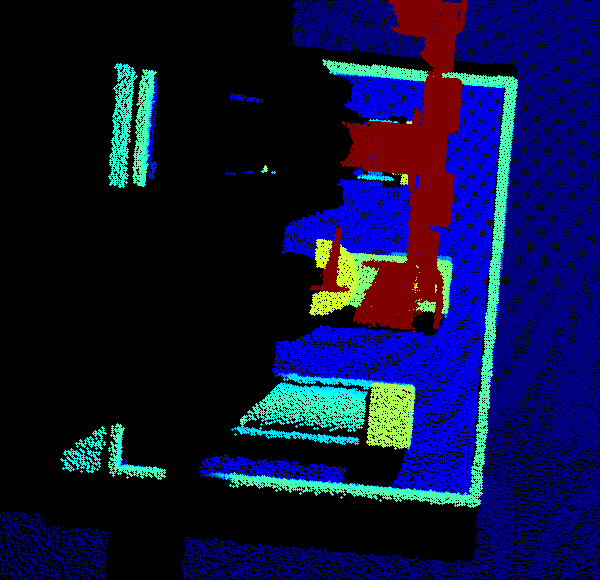

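View pics/s8c.png

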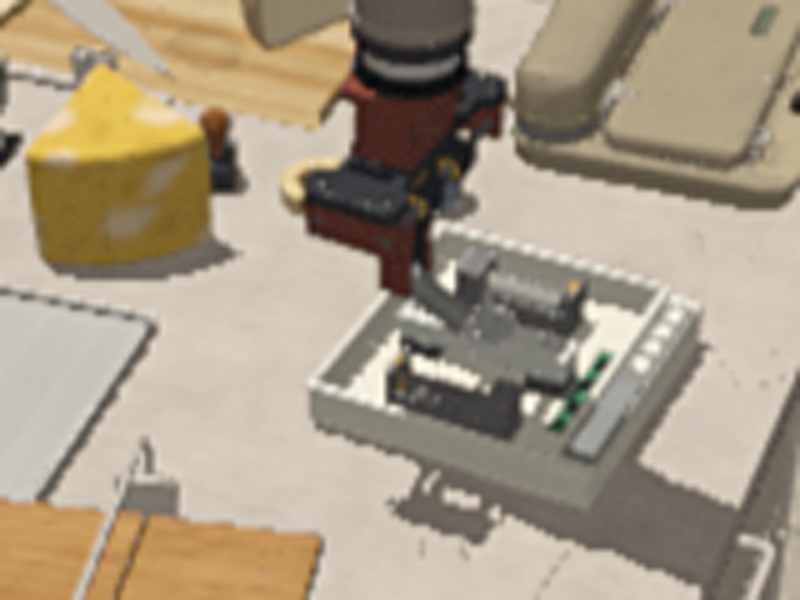

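```bash
cat > edges.py <<'E'
from bay import *
def loc(P):
    return ((P-O)@RS())*1000
def edge(pts,along,across,lo,hi,sgn,near,tol=12):
    xs=[];es=[]
    for b in np.arange(lo,hi,6):
        m=(pts[:,along]>=b)&(pts[:,along]<b+6)&(abs(pts[:,across]-near)<tol)
        if m.sum()>3: xs.append(b+3); es.append(sgn*np.sort(sgn*pts[m,across])[-2])
    if len(xs)<4: return None
    xs=np.array(xs);es=np.array(es);k=np.polyfit(xs,es,1)
    for _ in range(4):
        r=abs(es-np.polyval(k,xs)); g=r<max(2*np.median(r),.5); k=np.polyfit(xs[g],es[g],1)
    return np.degrees(np.arctan(k[0])).round(2),k[1].round(2),len(xs)
def rep(f):
    z=np.load(f+".npz"); W=pts("wrist",z["d"],{k:z[k] for k in("K","eye","rotation")}).reshape(-1,3)
    W=W[~np.isnan(W[:,0])]; L=loc(W); L=L[(abs(L[:,0])<160)&(abs(L[:,1])<140)]
    wl=L[(L[:,2]>34)&(L[:,2]<46)]
    print(f,"y+108",edge(wl,0,1,-90,85,1,108),"y-108",edge(wl,0,1,-90,85,-1,-108),"x90",edge(wl,1,0,-95,100,1,90))
    h=L[(L[:,1]<-45)&(L[:,1]>-90)&(L[:,2]>40)&(L[:,2]<52)&(L[:,0]>20)&(L[:,0]<60)]
    print("  filled hood",np.percentile(h[:,0],[1,50,99]),np.percentile(h[:,1],[1,50,99]),np.median(h[:,2]), "floor/top z", np.median(wl[:,2]))
E
python3 - <<'E'
from edges import *
rep("w1"); rep("w8")
E
```

```text
w1 y+108 (np.float64(0.03), np.float64(107.21), 30) y-108 (np.float64(0.26), np.float64(-106.93), 28) x90 (np.float64(0.12), np.float64(89.41), 33)
  filled hood [31.02 41.29 51.95] [-80.81 -64.25 -49.96] 45.99038454594756 floor/top z 37.949843053476094
w8 y+108 (np.float64(-0.1), np.float64(107.25), 16) y-108 (np.float64(-0.3), np.float64(-107.13), 25) x90 (np.float64(-0.21), np.float64(89.71), 33)
  filled hood [31.54 42.37 52.53] [-81.05 -64.22 -50.79] 45.91883701541638 floor/top z 38.77810856946915
```

Run:
```python
from bay import *
bay=__import__("bay"); bay.G=np.array([0,0.,-23.])
c,s=np.cos(np.radians(27.3)),np.sin(np.radians(27.3))
for d in (45,25,18,12,8,4,0):
    t,Rt=bay.tcp_for((-35+d*c,.8+d*s),-2); print(d,t*1000,*move(t,Rt))
```

```text
45 [576.3  -47.14  49.07] [18.12  0.29 54.24] [-0. -0. -0.]
25 [558.6  -45.63  39.9 ] [ 0.04  0.29 62.78] [-0. -0. -0.]
18 [552.4  -45.1   36.69] [-6.29  0.29 65.78] [-0. -0. -0.]
12 [547.09 -44.64  33.94] [-11.72   0.29  68.34] [-0. -0. -0.]
8 [543.54 -44.34  32.1 ] [-15.33   0.3   70.05] [-0. -0. -0.]
4 [540.   -44.03  30.27] [-18.95   0.3   71.76] [-0. -0. -0.]
0 [536.46 -43.73  28.43] [-22.57   0.3   73.47] [-0. -0. -0.]
```

Emit:
{"api": "step_arm", "payload": {
  "series": [12, 0, 0.3, 20, 0, 0, 0, 12, 0, 0.3, 40, 0, 0, 0, 12, 0, 0.3, 55, 0, 0, 0, 12, 0, 0.3, 62.8, 0, 0, 0, 12, 0, 0.3, 62.8, 0, 0, 0, 12, 0, 0.3, 62.8, 0, 0, 0]
}}

```text
t: 11.65
tcp_pos: [0.5587, -0.0456, 0.0398]
tcp_rot: [0.999, -0.043, 0.017, 0.001]
ft_force: [-0.3, -0.2, -0.4]
width: 0.231
```

Run:
```python
from bay import *
apply([0,.3,62.8],[0,0,0])
p,Rm=load(); o=observe(); print(o["t"],p*1000,o["tcp_pos"]*1000,o["ft_force"])
for c in("side","scene"):
    i,q,_,_=look(c+"9",c);u,v=proj(c,o["tcp_pos"],i)[0].astype(int); cv2.imwrite(f"pics/{c}9c.png",cv2.resize(q[v-45:v+45,u-60:u+60,::-1],None,fx=6,fy=6,interpolation=cv2.INTER_CUBIC))
i,q,_,_=look("w9"); cv2.imwrite("pics/w9z.png",cv2.resize(q[150:350,220:420,::-1],None,fx=3,fy=3,interpolation=cv2.INTER_CUBIC))
```

```text
11.65 [558.56 -45.63  39.88] [558.69 -45.65  39.79] [-0.29 -0.23 -0.41]
```

View pics/scene9c.png

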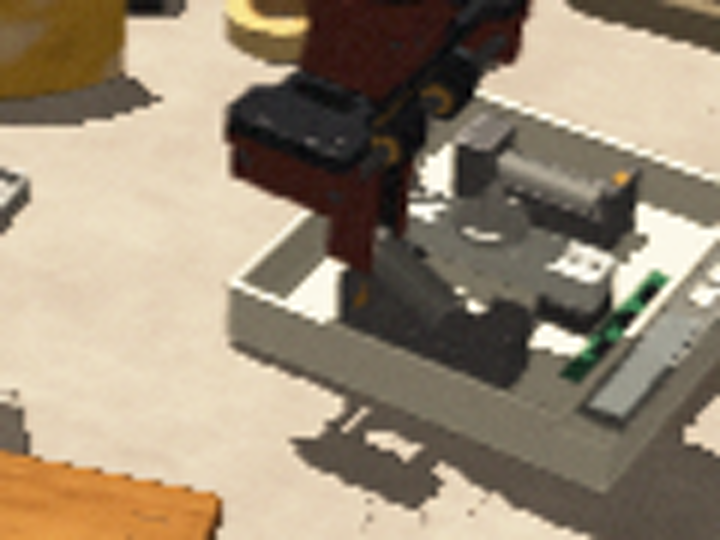

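View pics/w9z.png

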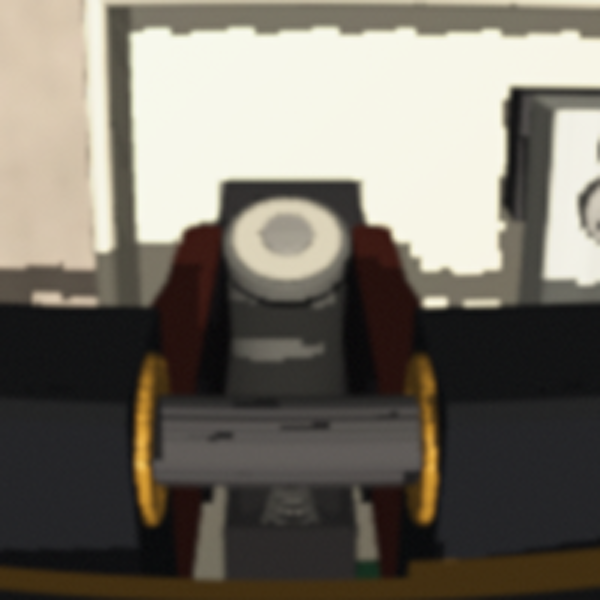

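Emit:
{"api": "step_arm", "payload": {
  "series": [12, -3, 0, 1.4, 0, 0, 0, 12, -6.3, 0, 3, 0, 0, 0, 12, -9.5, 0, 4.5, 0, 0, 0, 12, -12, 0, 5.6, 0, 0, 0, 12, -12, 0, 5.6, 0, 0, 0]
}}

```text
t: 12.22
tcp_pos: [0.5458, -0.0445, 0.0335]
tcp_rot: [0.999, -0.043, 0.017, 0.001]
ft_force: [0.2, 0.3, -1.6]
width: 0.23
```

Emit:
{"api": "step_arm", "payload": {
  "series": [12, -2, 0, 1, 0, 0, 0, 12, -4, 0, 2, 0, 0, 0, 12, -6, 0, 3, 0, 0, 0, 12, -6, 0, 3, 0, 0, 0]
}}

```text
t: 12.55
tcp_pos: [0.5411, -0.0441, 0.0307]
tcp_rot: [0.999, -0.043, 0.018, 0.001]
ft_force: [1.9, -0.2, 1.0]
width: 0.232
```

Emit:
{"api": "step_arm", "payload": {
  "series": [12, -1.6, 0, 0.8, 0, 0, 0, 12, -3.2, 0, 1.5, 0, 0, 0, 12, -4.6, 0, 2.1, 0, 0, 0, 12, -4.6, 0, 2.1, 0, 0, 0]
}}

```text
t: 12.88
tcp_pos: [0.5374, -0.0438, 0.0289]
tcp_rot: [0.999, -0.043, 0.019, 0.001]
ft_force: [3.2, 0.0, 4.7]
width: 0.234
```

Run:
```python
from bay import *
apply([-12,0,5.6],[0,0,0]);apply([-6,0,3],[0,0,0]);apply([-4.6,0,2.1],[0,0,0])
p,Rm=load(); o=observe(); print(o["t"],p*1000,o["tcp_pos"]*1000,o["ft_force"],o["moment"])
i,q,_,W=look("w10"); cv2.imwrite("pics/w10z.png",cv2.resize(q[150:350,220:420,::-1],None,fx=3,fy=3,interpolation=cv2.INTER_CUBIC))
print(inhand(W,o["tcp_pos"],R.from_quat(o["tcp_rot"]).as_matrix())[:5])
b=__import__("bay"); b.G=np.array([0,0,-23.])
for F,L in(((-37,.5),-2),((-38,.3),2),((-38,0),6),((-38,0),9)):
    t,Rt=b.tcp_for(F,L); print(F,L,t*1000,*move(t,Rt))
```

```text
12.8833 [536.43 -43.73  28.4 ] [537.42 -43.76  28.86] [3.23 0.01 4.71] [-0.01 -0.43 -0.02]
(np.float64(-20.408335145652163), np.float64(18.032243940356526), np.float64(-0.5227567638583016), array([-13.11,   6.69,  33.6 ]), np.int64(1187))
(-37, 0.5) -2 [534.47 -43.56  28.13] [-1.98 -0.    0.2 ] [-0. -0. -0.]
(-38, 0.3) 2 [533.4  -43.47  24.68] [-3.16 -0.    3.61] [-0. -4. -0.]
(-38, 0) 6 [533.11 -43.44  21.15] [-3.58 -0.    7.13] [-0. -8. -0.]
(-38, 0) 9 [532.74 -43.41  18.74] [-4.04 -0.    9.53] [ -0. -11.  -0.]
```

View pics/w10z.png

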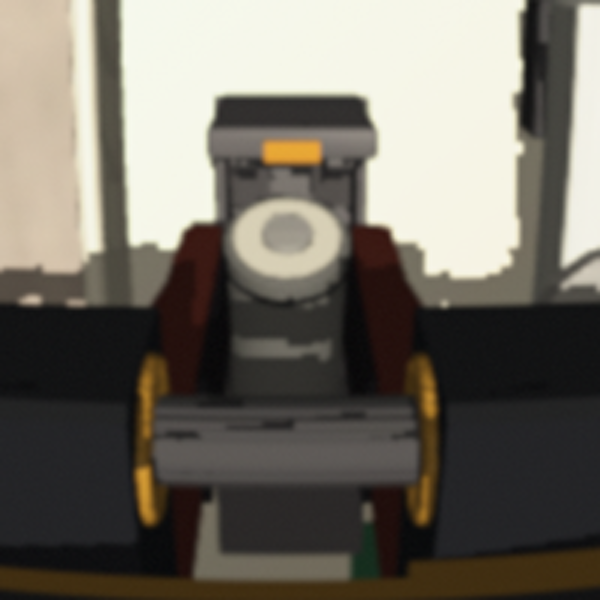

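Run:
```python
from bay import *
b=__import__("bay"); b.G=np.array([0,0,-23.])
for F,L in(((-35.5,1.2),1),((-36.5,1.2),4),((-38,1),7),((-38.5,.9),10),((-38.5,.8),12)):
    t,Rt=b.tcp_for(F,L); print(F,L,t*1000,*move(t,Rt))
```

```text
(-35.5, 1.2) 1 [535.93 -43.68  26.4 ] [-0.57 -0.    1.99] [-0. -3. -0.]
(-36.5, 1.2) 4 [534.78 -43.58  23.96] [-1.81 -0.    4.38] [-0. -6. -0.]
(-38, 1) 7 [533.   -43.43  21.34] [-3.69 -0.    6.93] [-0. -9. -0.]
(-38.5, 0.9) 10 [532.09 -43.35  18.84] [-4.68 -0.    9.4 ] [ -0. -12.  -0.]
(-38.5, 0.8) 12 [531.75 -43.33  17.15] [-5.09 -0.   11.08] [ -0. -14.  -0.]
```

Emit:
{"api": "step_arm", "payload": {
  "series": [12, -0.3, 0, 1, 0, -1.5, 0, 12, -0.6, 0, 2, 0, -3, 0, 12, -1.8, 0, 4.4, 0, -6, 0, 12, -1.8, 0, 4.4, 0, -6, 0, 12, -3.7, 0, 6.9, 0, -9, 0, 12, -3.7, 0, 6.9, 0, -9, 0]
}}

```text
t: 13.43
tcp_pos: [0.5349, -0.0435, 0.0212]
tcp_rot: [0.997, -0.042, -0.061, -0.002]
ft_force: [4.5, -0.1, 3.6]
width: 0.23
```

Run:
```python
from bay import *
p,Rm=load(); o=observe(); print(o["t"],o["tcp_pos"]*1000,o["ft_force"],o["moment"])
i,q,_,W=look("w11"); cv2.imwrite("pics/w11z.png",cv2.resize(q[150:350,220:420,::-1],None,fx=3,fy=3,interpolation=cv2.INTER_CUBIC))
print(inhand(W,o["tcp_pos"],R.from_quat(o["tcp_rot"]).as_matrix())[:5])
```

```text
13.4333 [534.86 -43.46  21.23] [ 4.53 -0.09  3.63] [ 0.   -0.72  0.01]
(np.float64(-19.46982717628591), np.float64(29.43986865194667), np.float64(-0.5949544045669483), array([-8.75, 14.56, 40.4 ]), np.int64(1488))
```

View pics/w11z.png

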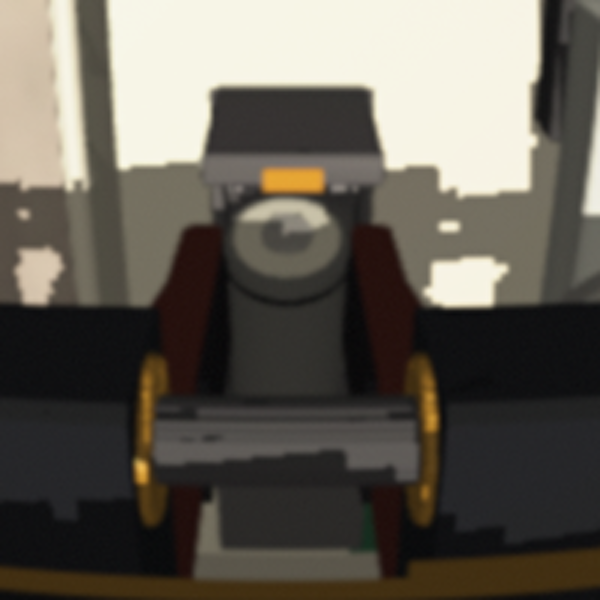

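Emit:
{"api": "step_arm", "payload": {
  "series": [12, -2.5, 0, 2.2, 0, -3, 0, 12, -2.5, 0, 2.2, 0, -3, 0, 12, -3.2, 0, 3.8, 0, -5, 0, 12, -3.2, 0, 3.8, 0, -5, 0, 12, -3.2, 0, 3.8, 0, -5, 0]
}}

```text
t: 13.9
tcp_pos: [0.5307, -0.0432, 0.0178]
tcp_rot: [0.994, -0.043, -0.103, -0.004]
ft_force: [5.7, -0.3, 0.4]
width: 0.231
```

Run:
```python
from bay import *
apply([-3.7,0,6.9],[0,-9,0]); apply([-3.2,0,3.8],[0,-5,0])
p,Rm=load(); o=observe(); print(o["t"],p*1000,o["tcp_pos"]*1000,o["ft_force"],o["moment"],np.degrees((R.from_quat(o["tcp_rot"]).inv()*R.from_matrix(Rm)).as_rotvec()))
i,q,_,W=look("w12"); cv2.imwrite("pics/w12z.png",cv2.resize(q[150:350,220:420,::-1],None,fx=3,fy=3,interpolation=cv2.INTER_CUBIC))
i,q,_,_=look("scene12","scene");u,v=proj("scene",o["tcp_pos"],i)[0].astype(int); cv2.imwrite(f"pics/sc12c.png",cv2.resize(q[v-45:v+45,u-60:u+60,::-1],None,fx=6,fy=6,interpolation=cv2.INTER_CUBIC))
# actual flat end position from measured pose
Ra=R.from_quat(o["tcp_rot"]).as_matrix(); d=np.array([np.cos(np.radians(PHI)),0,-np.sin(np.radians(PHI))])
for nm,s in(("F",-51.5),("E",16.5)):
    w=o["tcp_pos"]+Ra@(np.array([0,0,-23])+s*d)/1000; print(nm,(RS().T@(w-O))*1000-np.array([0,66,27]))
```

```text
13.9 [529.36 -43.12  17.99] [530.7  -43.18  17.77] [ 5.72 -0.34  0.41] [-0.01 -1.22 -0.03] [ 0.01 -0.15  0.  ]
F [-39.58   0.05   1.3 ]
E [26.55  0.05 17.12]
```

View pics/w12z.png

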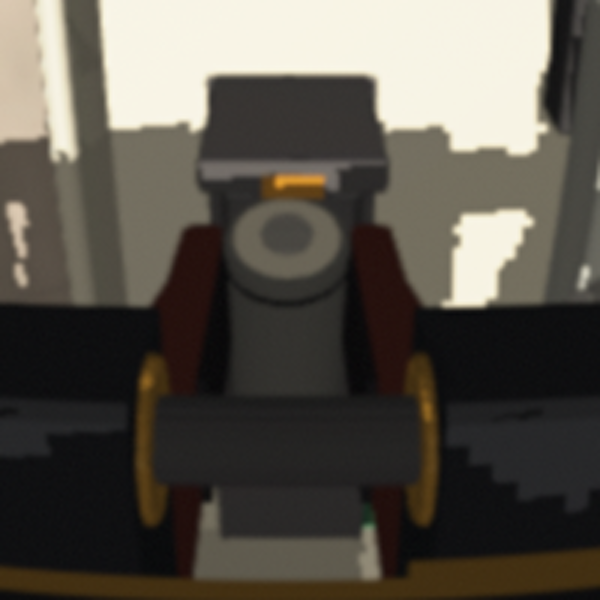

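View pics/sc12c.png

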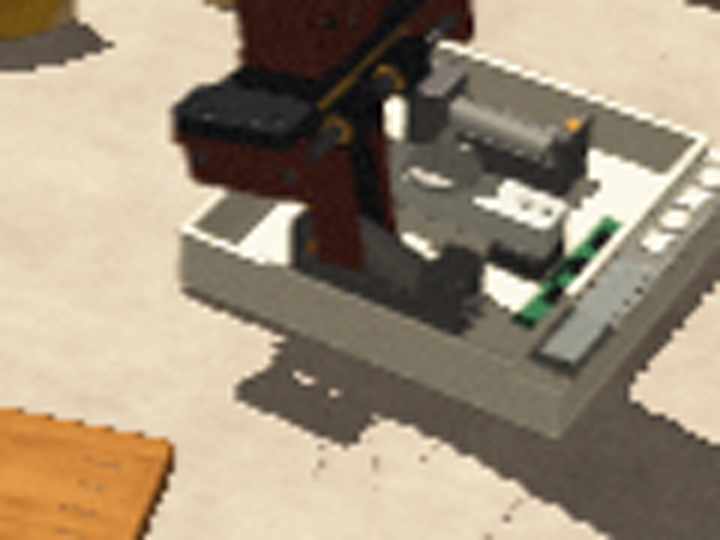

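Run:
```python
from bay import *
b=__import__("bay"); b.G=np.array([0,0,-23.])
for F,L in(((-40.7,1.2),12),((-40.7,1.0),15),((-40.7,.8),16)):
    t,Rt=b.tcp_for(F,L); print(F,L,t*1000,*move(t,Rt))
```

```text
(-40.7, 1.2) 12 [529.56 -43.14  17.55] [ 0.29 -0.    0.39] [-0. -0. -0.]
(-40.7, 1.0) 15 [528.94 -43.08  14.99] [ 0.21 -0.    3.02] [-0. -3. -0.]
(-40.7, 0.8) 16 [528.71 -43.06  14.01] [ 0.19 -0.    4.03] [-0. -4. -0.]
```

Emit:
{"api": "step_arm", "payload": {
  "series": [12, 0.1, 0, 1.5, 0, -1.5, 0, 12, 0.2, 0, 3, 0, -3, 0, 12, 0.2, 0, 3.8, 0, -4, 0, 12, 0.2, 0, 3.8, 0, -4, 0]
}}

```text
t: 14.33
tcp_pos: [0.5293, -0.0431, 0.0159]
tcp_rot: [0.989, -0.042, -0.139, -0.006]
ft_force: [0.7, 1.3, 19.4]
width: 0.23
```

Emit:
{"api": "step_arm", "payload": {
  "series": [32, 0, 0, 0, 0, 0, 0, 32, 0, 0, 0, 0, 0, 0, 32, 0, 0, 0, 0, 0, 0, 32, 0, 0, 0, 0, 0, 0]
}}

```text
t: 14.67
tcp_pos: [0.5293, -0.0405, 0.0151]
tcp_rot: [0.989, -0.042, -0.139, -0.008]
ft_force: [1.9, 5.6, 10.5]
width: 0.362
```

Run:
```python
from bay import *
apply([.2,0,3.8],[0,-4,0])
p,Rm=load(); o=observe(); print(o["t"],p*1000,o["tcp_pos"]*1000,o["ft_force"],o["moment"],o["width"]*87.8)
i,q,_,W=look("w13"); cv2.imwrite("pics/w13z.png",cv2.resize(q[150:350,220:420,::-1],None,fx=3,fy=3,interpolation=cv2.INTER_CUBIC))
```

```text
14.6667 [528.77 -43.07  14.23] [529.27 -40.45  15.06] [ 1.93  5.61 10.53] [ 1.17 -0.17 -0.26] 31.77695535832395
```

View pics/w13z.png

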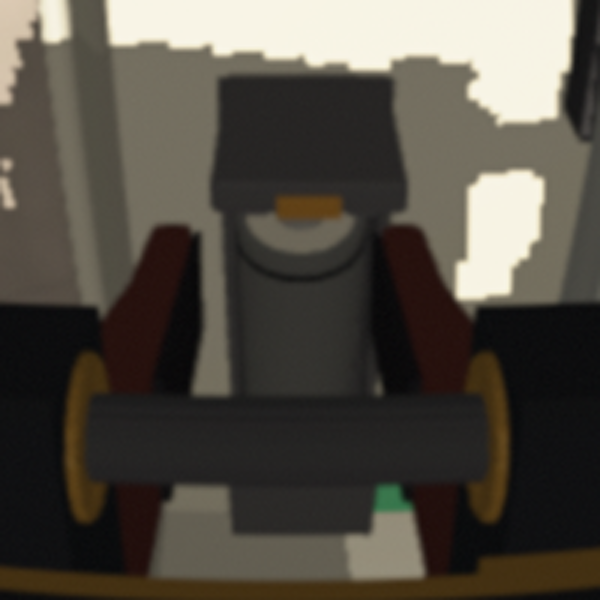

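Emit:
{"api": "step_arm", "payload": {
  "series": [32, 0, 0, -2, 0, 0, 0, 32, 0, 0, -4, 0, 0, 0, 32, 0, 0, -8, 0, 0, 0, 32, 0, 0, -20, 0, 0, 0, 32, 0, 0, -20, 0, 0, 0]
}}

```text
t: 15.13
tcp_pos: [0.5353, -0.0442, 0.0351]
tcp_rot: [0.989, -0.043, -0.138, -0.006]
ft_force: [0.8, -0.6, 0.6]
width: 0.36
```

Run:
```python
from bay import *
apply([0,0,-20],[0,0,0])
p,Rm=load(); o=observe(); print(o["t"],p*1000,o["tcp_pos"]*1000,o["ft_force"],o["moment"],o["width"]*87.8)
i,q,_,W=look("w14"); cv2.imwrite("pics/w14z.png",cv2.resize(q[100:300,220:420,::-1],None,fx=3,fy=3,interpolation=cv2.INTER_CUBIC))
W=W.reshape(-1,3); L=((W-O)@RS())*1000-np.array([0,66,27]); 
m=(abs(L[:,1])<6)&(L[:,0]>-60)&(L[:,0]<50)&(L[:,2]<30); L=L[m]
for x in range(-50,45,4):
    k=(abs(L[:,0]-x)<2); 
    if k.sum(): print(x,k.sum(),np.percentile(L[k,2],[10,50,90]))
```

```text
15.1333 [534.26 -43.54  33.46] [535.31 -44.25  35.13] [ 0.78 -0.57  0.65] [ 0.04 -0.16  0.02] 31.648407625388636
-26 40 [11.43 12.46 13.76]
-22 61 [12.28 13.29 14.21]
-18 61 [13.21 14.19 14.84]
-14 72 [13.61 14.93 15.75]
-10 77 [14.53 15.61 16.38]
-6 70 [15.26 16.19 16.91]
-2 77 [16.   17.02 17.8 ]
2 78 [16.85 17.92 18.58]
6 85 [17.39 18.42 19.23]
10 91 [17.61 19.01 19.81]
14 95 [18.49 19.87 20.73]
18 97 [19.44 20.42 21.34]
22 105 [20.06 21.18 22.1 ]
26 106 [20.72 21.97 22.8 ]
30 269 [15.15 19.34 22.56]
34 18 [15.74 16.28 17.03]
38 131 [20.59 21.48 22.11]
42 788 [-14.95   6.06  20.87]
```

View pics/w14z.png

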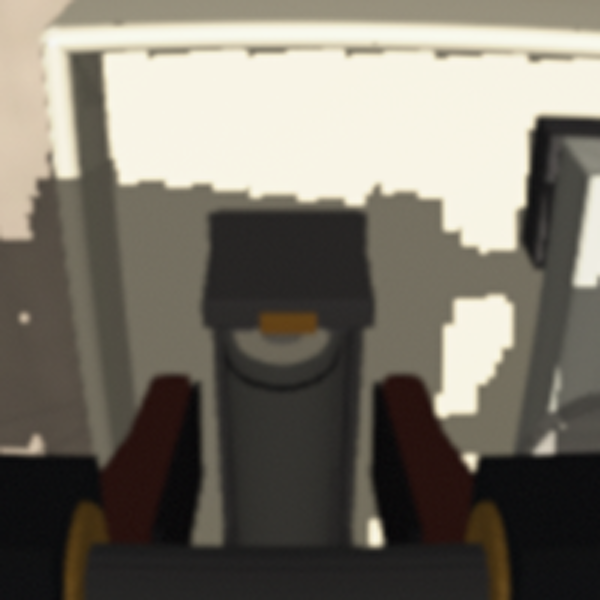

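```bash
cat >> bay.py <<'E'
def corner_move(c,L,tip=-19.,hw=11.):
    Rt=rot(YAW,L); return Bw([c[0],0,c[1]])-Rt@np.array([hw,0,tip])/1000,Rt
E
python3 - <<'E'
from bay import *
for c in((27,45),(27,25),(27,21),(26.5,17),(26,14),(26,11),(26,9)):
    t,Rt=corner_move(c,16); print(c,t*1000,*move(t,Rt))
E
```

```text
(27, 45) [536.09 -43.7   56.77] [ -4.66  -0.   -22.91] [-0. -0. -0.]
(27, 25) [536.09 -43.7   36.77] [ 0.85 -0.   -3.68] [-0. -0. -0.]
(27, 21) [536.09 -43.7   32.77] [ 1.95 -0.    0.16] [-0. -0. -0.]
(26.5, 17) [535.59 -43.65  28.77] [ 2.57 -0.    4.14] [-0. -0. -0.]
(26, 14) [535.09 -43.61  25.77] [ 2.92 -0.    7.16] [-0. -0. -0.]
(26, 11) [535.09 -43.61  22.77] [ 3.75 -0.   10.05] [-0. -0. -0.]
(26, 9) [535.09 -43.61  20.77] [ 4.3  -0.   11.97] [-0. -0. -0.]
```

Emit:
{"api": "step_arm", "payload": {
  "series": [32, -4.7, 0, -22.9, 0, 0, 0, 0, -4.7, 0, -22.9, 0, 0, 0, 0, -4.7, 0, -22.9, 0, 0, 0, 0, -4.7, 0, -22.9, 0, 0, 0, 0, -4.7, 0, -22.9, 0, 0, 0, 0, -4.7, 0, -22.9, 0, 0, 0, 0, -4.7, 0, -22.9, 0, 0, 0, 0, -4.7, 0, -22.9, 0, 0, 0, 0, -2, 0, -13, 0, 0, 0, 0, 0.8, 0, -3.7, 0, 0, 0, 0, 0.8, 0, -3.7, 0, 0, 0]
}}

```text
t: 16.1
tcp_pos: [0.5345, -0.0434, 0.0345]
tcp_rot: [0.989, -0.042, -0.141, -0.006]
ft_force: [-0.5, -0.2, 0.8]
width: 0.002
```

Run:
```python
from bay import *
p,Rm=load(); o=observe(); print(o["t"],o["tcp_pos"]*1000,o["ft_force"],o["width"]*87.8)
i,q,_,W=look("w15"); cv2.imwrite("pics/w15z.png",cv2.resize(q[150:350,220:420,::-1],None,fx=3,fy=3,interpolation=cv2.INTER_CUBIC))
```

```text
16.1 [534.5  -43.4   34.49] [-0.53 -0.17  0.77] 0.13180745313475778
```

View pics/w15z.png

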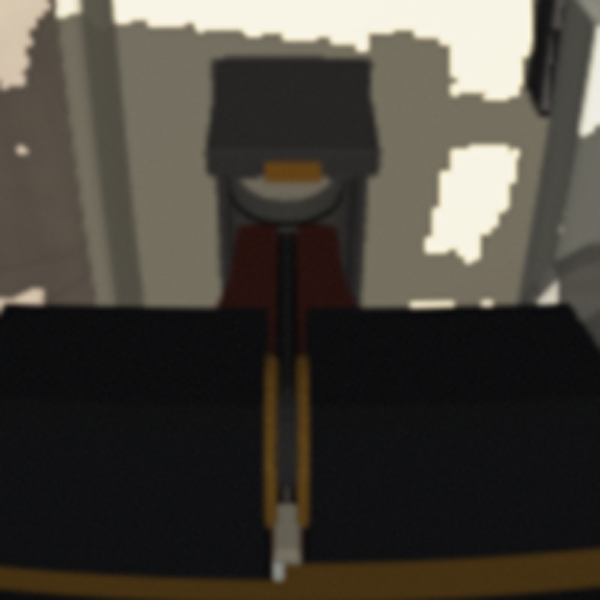

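Emit:
{"api": "step_arm", "payload": {
  "series": [0, 1.1, 0, 3.9, 0, 0, 0, 0, 1.8, 0, 7.8, 0, 0, 0, 0, 1.8, 0, 7.8, 0, 0, 0]
}}

```text
t: 16.4
tcp_pos: [0.5355, -0.0436, 0.0282]
tcp_rot: [0.989, -0.042, -0.139, -0.006]
ft_force: [1.0, 0.5, 0.6]
width: 0.002
```

Emit:
{"api": "step_arm", "payload": {
  "series": [0, 0.3, 0, 3, 0, 0, 0, 0, 0.3, 0, 3, 0, 0, 0]
}}

```text
t: 16.57
tcp_pos: [0.5349, -0.0437, 0.0255]
tcp_rot: [0.989, -0.042, -0.139, -0.006]
ft_force: [0.4, 0.8, -1.4]
width: 0.003
```

Run:
```python
from bay import *
apply([.8,0,-3.7],[0,0,0]);apply([1.8,0,7.8],[0,0,0]);apply([.3,0,3],[0,0,0])
p,Rm=load(); o=observe(); print(o["t"],p*1000,o["tcp_pos"]*1000,o["ft_force"],o["width"]*87.8)
i,q,_,W=look("w16"); cv2.imwrite("pics/w16z.png",cv2.resize(q[150:350,220:420,::-1],None,fx=3,fy=3,interpolation=cv2.INTER_CUBIC))
for f in("w15","w16"):
    z=np.load(f+".npz"); W=pts("wrist",z["d"],{k:z[k] for k in("K","eye","rotation")})
    W=W.reshape(-1,3); L=((W-O)@RS())*1000-np.array([0,66,27]); 
    L=L[(abs(L[:,1])<12)&(L[:,0]>-60)&(L[:,0]<50)&(L[:,2]<60)]
    for x in range(-54,46,4):
        k=(abs(L[:,0]-x)<2)
        if k.sum()>5: print(f,x,k.sum(),np.percentile(L[k,2],[2,10,50,90]))
i,q,_,_=look("scene16","scene");u,v=proj("scene",o["tcp_pos"],i)[0].astype(int); cv2.imwrite(f"pics/sc16c.png",cv2.resize(q[v-45:v+45,u-60:u+60,::-1],None,fx=6,fy=6,interpolation=cv2.INTER_CUBIC))
```

```text
16.5667 [535.09 -43.62  25.84] [534.91 -43.67  25.51] [ 0.41  0.75 -1.42] 0.23949992219215036
w15 18 12 [ 7.33  8.42 11.13 18.99]
w15 22 46 [10.56 11.59 14.23 18.66]
w15 26 303 [12.52 14.84 19.5  25.84]
w15 30 712 [12.96 14.9  26.6  38.37]
w15 34 494 [18.77 41.   48.28 53.51]
w15 38 343 [20.25 20.69 21.58 55.81]
w15 42 1594 [-18.28 -14.18   6.57  20.7 ]
w16 -50 16 [18.41 18.57 18.86 19.11]
w16 6 8 [-16.38 -16.06 -15.73 -15.59]
w16 10 11 [-16.31 -16.16 -15.93 -15.46]
w16 18 9 [4.69 4.7  6.3  6.81]
w16 22 36 [ 3.15  3.89  6.59 11.67]
w16 26 216 [ 6.04  7.76 11.56 15.96]
w16 30 428 [10.42 12.03 23.26 29.96]
w16 34 507 [18.32 30.86 38.37 43.9 ]
w16 38 458 [20.26 20.85 44.02 56.71]
w16 42 1812 [-18.32 -14.26   6.47  20.91]
```

View pics/w16z.png

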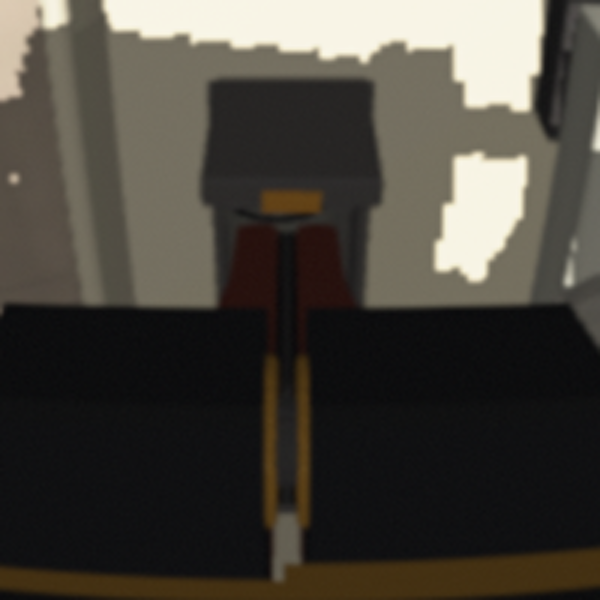

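View pics/sc16c.png

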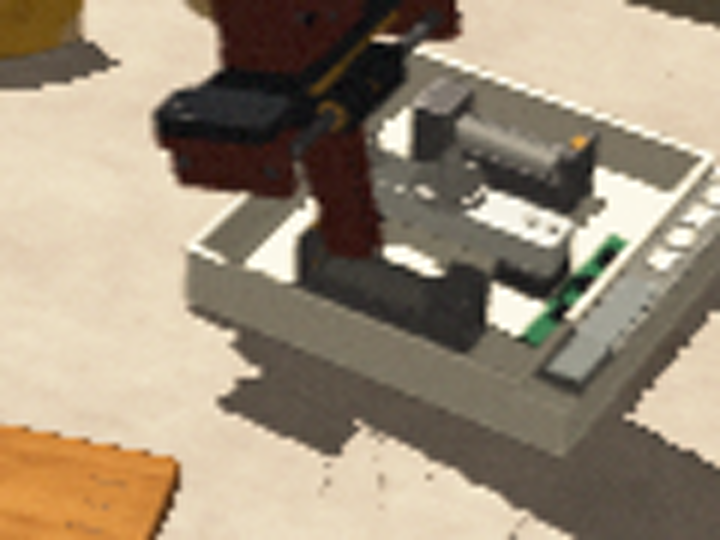

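Emit:
{"api": "step_arm", "payload": {
  "series": [0, 0.6, 0, 2, 0, 0, 0, 0, 0.8, 0, 3, 0, 0, 0, 0, 0.8, 0, 3, 0, 0, 0]
}}

```text
t: 16.92
tcp_pos: [0.5354, -0.0449, 0.0233]
tcp_rot: [0.989, -0.043, -0.139, -0.005]
ft_force: [-1.0, -2.3, 5.7]
width: 0.008
```

Emit:
{"api": "step_arm", "payload": {
  "series": [0, 0.3, 0, 1.2, 0, 0, 0, 0, 0.5, 0, 2, 0, 0, 0, 0, 0.5, 0, 2, 0, 0, 0]
}}

```text
t: 17.17
tcp_pos: [0.5354, -0.0464, 0.0223]
tcp_rot: [0.989, -0.043, -0.138, -0.005]
ft_force: [-1.9, -4.7, 13.4]
width: 0.006
```

Run:
```python
from bay import *
apply([.8,0,3],[0,0,0]);apply([.5,0,2],[0,0,0])
p,Rm=load(); o=observe(); print(o["t"],p*1000,o["tcp_pos"]*1000,o["ft_force"],o["width"]*87.8)
i,q,_,W=look("w17"); cv2.imwrite("pics/w17z.png",cv2.resize(q[150:350,220:420,::-1],None,fx=3,fy=3,interpolation=cv2.INTER_CUBIC))
```

```text
17.1667 [534.96 -43.6   20.67] [535.43 -46.38  22.27] [-1.9  -4.72 13.39] 0.49562639890263266
```

View pics/w17z.png

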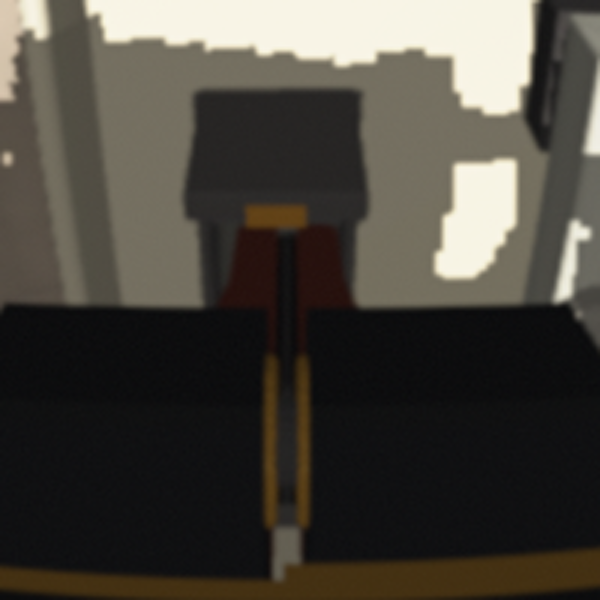

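Emit:
{"api": "step_arm", "payload": {
  "series": [0, 0, 0, -10, 0, 0, 0, 0, 0, 0, -30, 0, 0, 0, 0, 0, 0, -50, 0, 0, 0, 0, 0, 0, -50, 0, 0, 0]
}}

```text
t: 17.55
tcp_pos: [0.552, -0.0448, 0.072]
tcp_rot: [0.99, -0.042, -0.136, -0.006]
ft_force: [1.3, -0.8, 0.9]
width: 0.006
```

```bash
cat > prof.py <<'E'
from bay import *
def prof(f,cam="wrist",zc=45):
    z=np.load(f+".npz"); W=pts(cam,z["d"],{k:z[k] for k in("K","eye","rotation")})
    W=W.reshape(-1,3); L=((W-O)@RS())*1000-np.array([0,66,27]); 
    L=L[(abs(L[:,1])<4)&(L[:,0]>-60)&(L[:,0]<50)&(L[:,2]<zc)]
    for x in range(-54,46,4):
        k=(abs(L[:,0]-x)<2)
        if k.sum()>5: print(x,k.sum(),np.percentile(L[k,2],[10,50,90]))
E
python3 - <<'E'
from prof import *
apply([0,0,-50],[0,0,0])
p,Rm=load(); o=observe(); print(o["t"],p*1000,o["tcp_pos"]*1000,o["ft_force"],o["width"]*87.8)
i,q,_,W=look("w18"); cv2.imwrite("pics/w18z.png",cv2.resize(q[120:320,220:420,::-1],None,fx=3,fy=3,interpolation=cv2.INTER_CUBIC))
prof("w18")
E
```

```text
17.55 [548.69 -44.78  68.74] [552.01 -44.84  71.97] [ 1.33 -0.8   0.93] 0.5029748113641593
6 9 [ 8.93  9.85 10.33]
10 44 [ 9.    9.82 10.64]
14 50 [ 8.84  9.62 10.54]
18 47 [ 8.8   9.74 10.41]
22 56 [ 8.77  9.52 10.13]
26 49 [ 8.83  9.52 10.15]
30 25 [ 9.08  9.85 10.62]
38 53 [20.74 21.51 22.24]
42 341 [-14.1    5.86  20.76]
```

View pics/w18z.png

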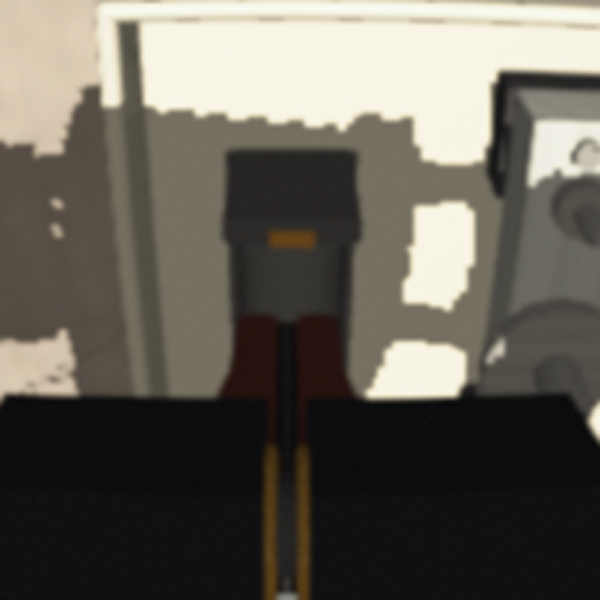

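Run:
```python
from bay import *
p,Rm=load()
Rt=rot(33,0); print(move([.43,.15,.22],Rt)); print(move(p+np.array([0,0,.1]),Rm))
```

```text
(array([-171.36, -183.93, -108.23]), array([ -5.29,  15.41, -37.65]))
(array([-27.56,  -0.  , -96.13]), array([0., 0., 0.]))
```

Emit:
{"api": "step_arm", "payload": {
  "series": [60, -11, 0, -38, 0, 0, 0, 60, -23, 0, -76, 0, 0, 0, 60, -171.4, -183.9, -108.2, -5.29, 15.41, -37.65, 60, -171.4, -183.9, -108.2, -5.29, 15.41, -37.65, 60, -171.4, -183.9, -108.2, -5.29, 15.41, -37.65, 60, -171.4, -183.9, -108.2, -5.29, 15.41, -37.65, 60, -171.4, -183.9, -108.2, -5.29, 15.41, -37.65, 60, -171.4, -183.9, -108.2, -5.29, 15.41, -37.65, 60, -171.4, -183.9, -108.2, -5.29, 15.41, -37.65, 60, -171.4, -183.9, -108.2, -5.29, 15.41, -37.65, 60, -171.4, -183.9, -108.2, -5.29, 15.41, -37.65, 60, -171.4, -183.9, -108.2, -5.29, 15.41, -37.65]
}}

```text
t: 18.6
tcp_pos: [0.4304, 0.1487, 0.2192]
tcp_rot: [0.959, 0.283, -0.001, 0.0]
ft_force: [-0.2, -0.4, -0.2]
width: 0.682
```

Run:
```python
from prof import *
apply([-171.4,-183.9,-108.2],[-5.29,15.41,-37.65])
p,Rm=load(); grab_frame("wrist"); o=observe(); print(o["t"],p*1000,o["tcp_pos"]*1000,o["width"]*87.8,o["qpos"])
i,q,_,W=look("w20"); __import__("look").hmap(W,(.33,.55,.12,.34),"w20h",.05)
for t in("pan_support","support_eye"): print(t,[(np.round(x["centre"],4)*1000,round(x["score"],2)) for x in landmark_of("wrist",t)[:2]])
i,q,_,_=look("scene20","scene"); cv2.imwrite("pics/sc20c.png",cv2.resize(q[140:230,290:410,::-1],None,fx=6,fy=6,interpolation=cv2.INTER_CUBIC)); 
i,q,_,_=look("side20","side")
prof("side20","side")
```

```text
18.65 [429.95 149.97 219.98] [430.44 148.58 219.13] 60.18259895052576 [-0.62  0.09  0.16  2.05 -0.02  1.   -1.45]
pan_support [(array([434.5, 232. ,  -3.8]), 0.83)]
support_eye [(array([478.9, 221.5,  -1. ]), 0.75)]
-54 9 [-9.02  5.48 12.69]
```

View pics/w20.png

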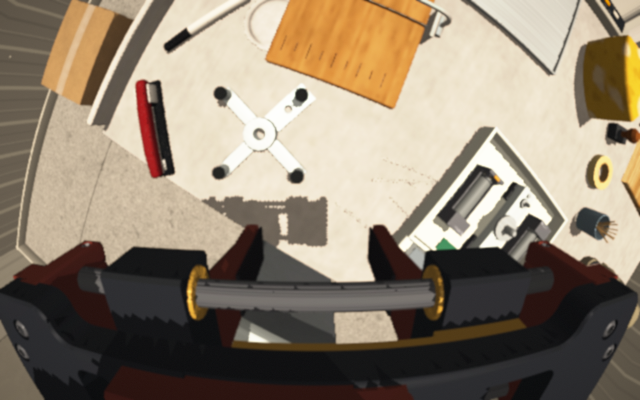

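View pics/w20h.png

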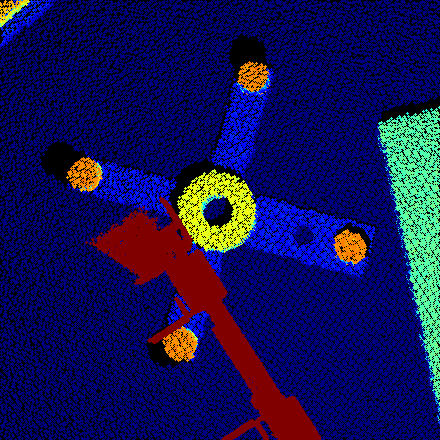

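View pics/sc20c.png

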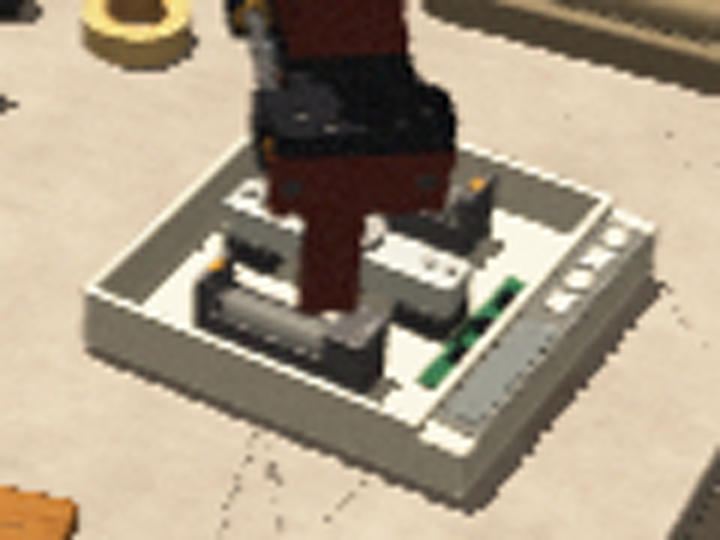

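Run:
```python
from bay import *
def fit(f,cam,zb=.0012):
    z=np.load(f+".npz"); W=pts(cam,z["d"],{k:z[k] for k in("K","eye","rotation")}).reshape(-1,3)
    W=W[(abs(W[:,0]-.437)<.095)&(abs(W[:,1]-.233)<.095)]*1000
    ft=W[(W[:,2]>34)&(W[:,2]<41)]; c0=np.array([437.,233.])
    d=ft[:,:2]-c0; r=np.hypot(*d.T); ft=ft[(r>55)&(r<82)]; d=ft[:,:2]-c0
    a=np.degrees(np.arctan2(d[:,1],d[:,0])); C={}
    for k in range(4):
        m=abs((a-(-12+90*k)+180)%360-180)<12
        if m.sum()>5:
            q=ft[m][:,:2]; cc,rr=cv2.minEnclosingCircle(q.astype(np.float32)); C[k]=(q.mean(0)+np.array(cc))/2; print(f,k,m.sum(),q.mean(0),cc,rr)
    hb=W[(W[:,2]>26)&(W[:,2]<33)]; hb=hb[np.hypot(*(hb[:,:2]-c0).T)<26]
    print("hub",hb[:,:2].mean(0),cv2.minEnclosingCircle(hb[:,:2].astype(np.float32)))
    if 0 in C and 2 in C: v=C[0]-C[2]; print("0-2 mid",(C[0]+C[2])/2,np.degrees(np.arctan2(v[1],v[0])),np.hypot(*v))
    if 1 in C and 3 in C: v=C[1]-C[3]; print("1-3 mid",(C[1]+C[3])/2,np.degrees(np.arctan2(v[1],v[0]))-90,np.hypot(*v))
fit("w20","wrist")
```

```text
w20 0 164 [504.86 215.92] (504.8915100097656, 215.8633270263672) 8.873695373535156
w20 1 148 [457.14 300.51] (457.0169982910156, 300.78717041015625) 8.4313383102417
w20 2 134 [372.63 252.47] (372.2863464355469, 252.29562377929688) 8.381281852722168
w20 3 153 [420.15 167.89] (420.4197082519531, 167.85537719726562) 8.727864265441895
hub [439.12 233.99] ((438.677978515625, 234.28121948242188), 20.296762466430664)
0-2 mid [438.67 234.14] -15.4074256330722 137.35168282971415
1-3 mid [438.68 234.26] -15.489465288451541 137.78149701333814
```

Run:
```python
from bay import *
Rt=rot(29.55,0); print(move([.4387,.2342,.05],Rt)); print(move([.4387,.2342,-.008],Rt))
```

```text
(array([ 53.2 , -65.87, 169.98]), array([ 0.  , -0.  ,  3.45]))
(array([ 53.2 , -65.87, 227.98]), array([ 0.  , -0.  ,  3.45]))
```

Emit:
{"api": "step_arm", "payload": {
  "series": [60, 25, -30, 30, 0, 0, 2, 60, 45, -55, 60, 0, 0, 3.45, 60, 53.2, -65.9, 95, 0, 0, 3.45, 60, 53.2, -65.9, 130, 0, 0, 3.45, 60, 53.2, -65.9, 165, 0, 0, 3.45, 60, 53.2, -65.9, 190, 0, 0, 3.45, 60, 53.2, -65.9, 190, 0, 0, 3.45, 60, 53.2, -65.9, 190, 0, 0, 3.45]
}}

```text
t: 19.57
tcp_pos: [0.4382, 0.2335, 0.0292]
tcp_rot: [0.967, 0.255, -0.001, 0.001]
ft_force: [0.7, -0.5, 0.1]
width: 0.683
```

Run:
```python
from bay import *
apply([53.2,-65.9,190],[0,0,3.45])
p,Rm=load(); o=observe(); print(o["t"],p*1000,o["tcp_pos"]*1000,o["ft_force"])
i,q,_,W=look("w21")
```

```text
19.5667 [438.69 234.22  29.98] [438.16 233.52  29.19] [ 0.68 -0.5   0.14]
```

View pics/w21.png

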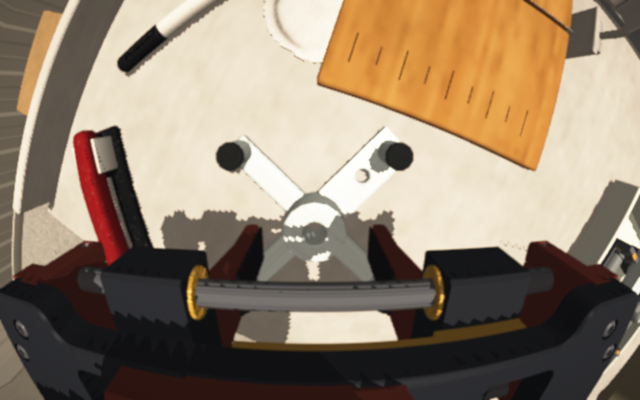

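Emit:
{"api": "step_arm", "payload": {
  "series": [60, 0, 0, 15, 0, 0, 0, 60, 0, 0, 30, 0, 0, 0, 60, 0, 0, 37, 0, 0, 0, 60, 0, 0, 37, 0, 0, 0, 25, 0, 0, 37, 0, 0, 0, 25, 0, 0, 37, 0, 0, 0, 25, 0, 0, 37, 0, 0, 0, 25, 0, 0, 37, 0, 0, 0, 25, 0, 0, 37, 0, 0, 0, 25, 0, 0, 37, 0, 0, 0],
  "force": 50
}}

```text
t: 20.45
tcp_pos: [0.4394, 0.2347, -0.0061]
tcp_rot: [0.967, 0.255, 0.001, -0.0]
ft_force: [-1.3, -0.6, 6.2]
width: 0.443
```

Emit:
{"api": "step_arm", "payload": {
  "series": [25, 0, 0, -3, 0, 0, 0, 25, 0, 0, -10, 0, 0, 0, 25, 0, 0, -20, 0, 0, 0, 25, 0, 0, -20, 0, 0, 0]
}}

```text
t: 20.78
tcp_pos: [0.4396, 0.2347, 0.0147]
tcp_rot: [0.967, 0.255, 0.001, -0.0]
ft_force: [0.8, 0.6, -2.5]
width: 0.447
```

Emit:
{"api": "step_arm", "payload": {
  "series": [25, 0, 0, -35, 0, 0, 0, 25, 0, 0, -70, 0, 0, 0, 25, 0, 0, -105, 0, 0, 0, 25, 0, 0, -120, 0, 0, 0, 25, 0, 0, -120, 0, 0, 0, 25, 0, 0, -120, 0, 0, 0]
}}

```text
t: 21.28
tcp_pos: [0.4389, 0.2344, 0.1333]
tcp_rot: [0.967, 0.255, 0.001, -0.0]
ft_force: [-0.7, -0.3, -3.7]
width: 0.442
```

```bash
cat > sup.py <<'E'
from bay import *
def sup(f,p,Rq):
    """feet in tool frame (mm) on the camera side, hub"""
    z=np.load(f+".npz"); W=pts("wrist",z["d"],{k:z[k] for k in("K","eye","rotation")})
    T=((W-p)@Rq*1000).reshape(-1,3); T=T[~np.isnan(T[:,0])]
    C=[]
    for k,(cx,cy) in enumerate(((49,49),(49,-49))):
        m=(np.hypot(T[:,0]-cx,T[:,1]-cy)<14)&(T[:,2]<0)&(T[:,2]>-75)
        q=T[m]; zt=np.percentile(q[:,2],30); q=q[q[:,2]<zt+2.5]
        cc,rr=cv2.minEnclosingCircle(q[:,:2].astype(np.float32)); print(f,k,len(q),q.mean(0),cc,rr); C.append((q[:,:2].mean(0)+np.array(cc))/2)
    # two feet 69 out at +-45deg about heading: midpoint at 48.8 ahead
    C=np.array(C); m=C.mean(0); v=C[0]-C[1]; ang=np.degrees(np.arctan2(-v[0],v[1]))
    d=np.array([np.cos(np.radians(ang)),np.sin(np.radians(ang))])
    print(" sep",np.hypot(*v),"(97.6) yaw in tool",ang,"centre",m-48.79*d)
E
python3 - <<'E'
from sup import *
apply([0,0,37-20-120+0],[0,0,0]); 
p,Rm=load(); grab_frame("wrist"); o=observe(); print(o["t"],p*1000,o["tcp_pos"]*1000,o["ft_force"],o["width"]*87.8)
look("w22"); sup("w22",o["tcp_pos"],R.from_quat(o["tcp_rot"]).as_matrix())
E
```

```text
21.3333 [438.68 234.22 132.98] [438.02 233.83 132.15] [-0.59  0.08 -1.85] 39.215749564129574
w22 0 954 [ 48.06  48.36 -42.96] (48.08103561401367, 48.778709411621094) 8.635558128356934
w22 1 946 [ 48.6  -48.03 -42.89] (48.26242446899414, -48.37288284301758) 8.669492721557617
 sep 96.77191188578232 (97.6) yaw in tool 0.21548940646595263 centre [-0.54  0.  ]
```

View pics/w22.png

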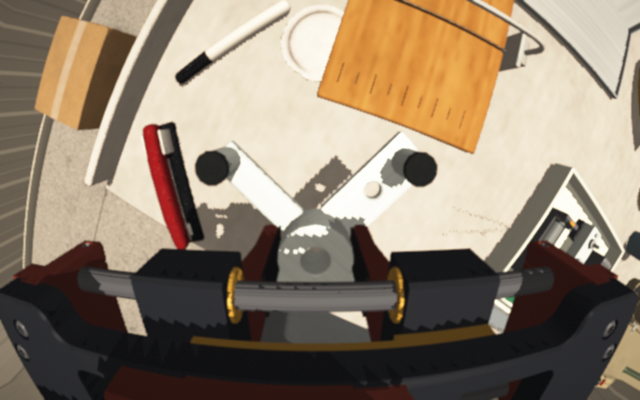

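Run:
```python
from sup import *
Rt=rot(40.2,0)
def tg(zu,dx=0,dy=0): 
    c=O+RS()@np.array([dx,dy,0])/1000; return np.array([c[0],c[1],0])-Rt@np.array([-.3,0,0])/1000+np.array([0,0,(zu-6)/1000])
for z in(180,100,82): print(z,tg(z)*1000,*move(tg(z),Rt))
```

```text
180 [ 519.53 -108.31  174.  ] [-98.58 337.85 -41.02] [  0.    -0.   -10.65]
100 [ 519.53 -108.31   94.  ] [-98.59 337.85  38.98] [  0.    -0.   -10.65]
82 [ 519.53 -108.31   76.  ] [-98.59 337.85  56.98] [  0.    -0.   -10.65]
```

Emit:
{"api": "step_arm", "payload": {
  "series": [25, -6, 20, -25, 0, 0, -1, 25, -15, 50, -41, 0, 0, -2, 25, -26, 90, -41, 0, 0, -4, 25, -38, 130, -41, 0, 0, -6, 25, -50, 170, -41, 0, 0, -8, 25, -61, 210, -41, 0, 0, -10.65, 25, -73, 250, -41, 0, 0, -10.65, 25, -85, 290, -41, 0, 0, -10.65, 25, -94, 322, -41, 0, 0, -10.65, 25, -98.6, 337.9, -41, 0, 0, -10.65, 25, -98.6, 337.9, -41, 0, 0, -10.65, 25, -98.6, 337.9, -41, 0, 0, -10.65]
}}

```text
t: 22.38
tcp_pos: [0.5183, -0.1091, 0.172]
tcp_rot: [0.94, 0.343, -0.002, -0.001]
ft_force: [-0.4, 1.1, -3.2]
width: 0.448
```

Emit:
{"api": "step_arm", "payload": {
  "series": [25, 0, 0, 30, 0, 0, 0, 25, 0, 0, 60, 0, 0, 0, 25, 0, 0, 80, 0, 0, 0, 25, 0, 0, 80, 0, 0, 0, 25, 0, 0, 80, 0, 0, 0]
}}

```text
t: 22.8
tcp_pos: [0.5182, -0.1066, 0.0927]
tcp_rot: [0.939, 0.345, -0.002, -0.001]
ft_force: [0.4, 0.4, -1.6]
width: 0.442
```

Run:
```python
from sup import *
from edges import rep
apply([-98.6,337.9,-41],[0,0,-10.65]); apply([0,0,80],[0,0,0])
p,Rm=load(); grab_frame("wrist"); o=observe(); print(o["t"],p*1000,o["tcp_pos"]*1000,o["ft_force"],o["width"]*87.8,np.degrees((R.from_quat(o["tcp_rot"]).inv()*R.from_matrix(Rm)).as_rotvec()))
i,q,_,_=look("w23"); sup("w23",o["tcp_pos"],R.from_quat(o["tcp_rot"]).as_matrix())
rep("w23")
print(proj("wrist",[Bw([45,-66,35]),Bw([0,-66,44])],i))
```

```text
22.85 [ 519.54 -108.36   93.98] [ 519.5  -107.16   94.  ] [ 0.55 -0.06 -1.4 ] 39.11074098927868 [-0.05  0.03  0.1 ]
w23 0 959 [ 48.06  48.57 -42.98] (48.06687545776367, 48.9954833984375) 8.596685409545898
w23 1 946 [ 48.6  -47.81 -42.93] (48.43952941894531, -48.148658752441406) 8.526982307434082
 sep 96.76523925230603 (97.6) yaw in tool 0.2715862268571215 centre [-0.5   0.17]
w23 y+108 (np.float64(-0.11), np.float64(107.35), 30) y-108 (np.float64(-0.48), np.float64(-107.07), 16) x90 (np.float64(0.05), np.float64(89.99), 25)
  filled hood [31.57 41.83 51.89] [-81.13 -64.1  -50.35] 46.00498735711567 floor/top z 38.10430552189095
[[361.97 176.11]
 [316.13 223.65]]
```

View pics/w23.png

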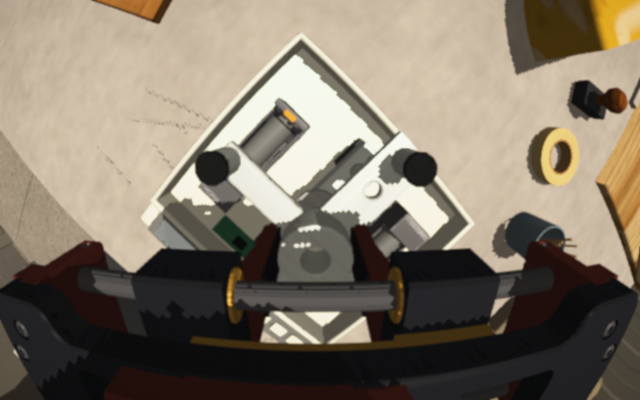

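Run:
```python
from sup import *
z=np.load("w23.npz"); i={k:z[k] for k in("K","eye","rotation")}; im=z["p"][:,:,::-1].copy()
P=[[45,0,50],[45,0,62],[65,13,44],[65,-13,44],[-65,13,44],[0,0,71]]
for a in P:
    u=proj("wrist",O+RS()@np.array(a)/1000,i)[0]; print(a,u); cv2.circle(im,tuple(int(v) for v in u),2,(0,0,255),-1)
cv2.imwrite("pics/w23m.png",cv2.resize(im[80:280,220:480],None,fx=3,fy=3,interpolation=cv2.INTER_CUBIC))
```

```text
[45, 0, 50] [359.59 173.15]
[45, 0, 62] [361.97 176.11]
[65, 13, 44] [365.88 141.01]
[65, -13, 44] [388.86 165.81]
[-65, 13, 44] [248.86 254.25]
[0, 0, 71] [316.13 223.65]
```

View pics/w23m.png

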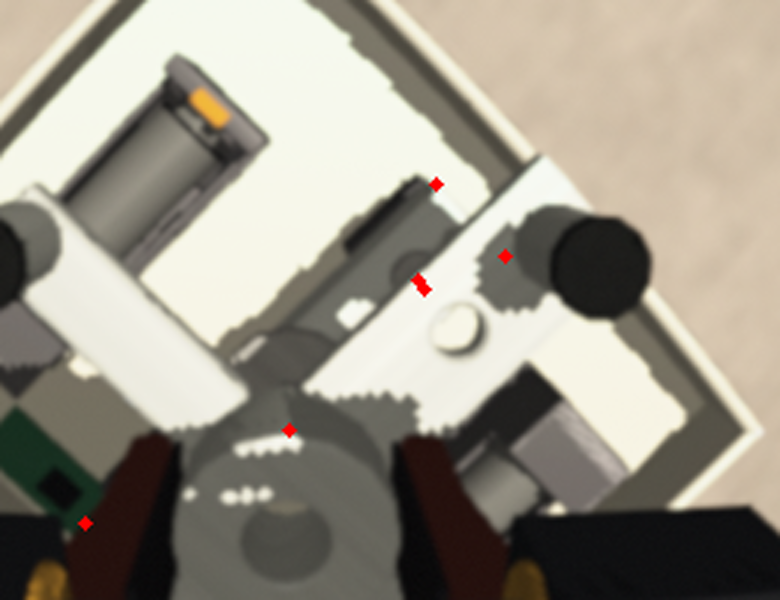

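Emit:
{"api": "step_arm", "payload": {
  "series": [25, 0, 0, 12, 0, 0, 0, 25, 0, 0, 24, 0, 0, 0, 25, 0, 0, 30, 0, 0, 0, 25, 0, 0, 34, 0, 0, 0, 25, 0, 0, 34, 0, 0, 0]
}}

```text
t: 23.32
tcp_pos: [0.5198, -0.1081, 0.0601]
tcp_rot: [0.939, 0.344, 0.0, -0.0]
ft_force: [0.6, 0.2, -2.8]
width: 0.442
```

Emit:
{"api": "step_arm", "payload": {
  "series": [25, 0, 0, 3, 0, 0, 0, 25, 0, 0, 6, 0, 0, 0, 25, 0, 0, 9, 0, 0, 0, 25, 0, 0, 9, 0, 0, 0]
}}

```text
t: 23.65
tcp_pos: [0.5193, -0.1083, 0.0506]
tcp_rot: [0.939, 0.344, -0.0, -0.0]
ft_force: [0.2, 0.3, -2.1]
width: 0.444
```

Emit:
{"api": "step_arm", "payload": {
  "series": [25, 0, 0, 3, 0, 0, 0, 25, 0, 0, 5, 0, 0, 0, 25, 0, 0, 6, 0, 0, 0, 25, 0, 0, 6, 0, 0, 0]
}}

```text
t: 23.98
tcp_pos: [0.5193, -0.1084, 0.0446]
tcp_rot: [0.939, 0.344, -0.0, -0.0]
ft_force: [-0.2, 0.3, -2.6]
width: 0.443
```

Emit:
{"api": "step_arm", "payload": {
  "series": [25, 0, 0, 1, 0, 0, 0, 25, 0, 0, 1.5, 0, 0, 0, 25, 0, 0, 1.5, 0, 0, 0]
}}

```text
t: 24.23
tcp_pos: [0.5197, -0.1084, 0.0439]
tcp_rot: [0.939, 0.344, 0.0, -0.0]
ft_force: [-2.0, -0.6, 3.9]
width: 0.443
```

Contact at the expected height (44 mm). Release and lift away.

Emit:
{"api": "step_arm", "payload": {
  "series": [60, 0, 0, -0.7, 0, 0, 0, 60, 0, 0, -0.7, 0, 0, 0, 60, 0, 0, -0.7, 0, 0, 0, 60, 0, 0, -0.7, 0, 0, 0, 60, 0, 0, -0.7, 0, 0, 0, 60, 0, 0, -15, 0, 0, 0, 60, 0, 0, -45, 0, 0, 0, 60, 0, 0, -85, 0, 0, 0, 60, 0, 0, -125, 0, 0, 0, 60, 0, 0, -165, 0, 0, 0, 60, 0, 0, -165, 0, 0, 0]
}}

```text
t: 25.15
tcp_pos: [0.5241, -0.1093, 0.2161]
tcp_rot: [0.939, 0.343, 0.006, 0.002]
ft_force: [1.3, 1.3, -0.0]
width: 0.681
```

Run:
```python
from sup import *
apply([0,0,34+9+6+1.5-165],[0,0,0])
p,Rm=load(); o=observe(); print(o["t"],p*1000,o["tcp_pos"]*1000)
print(move(p+np.array([-.03,-.12,.0]),rot(90,0)))
```

```text
25.15 [ 519.54 -108.36  208.48] [ 524.08 -109.35  216.09]
(array([-100.37,   72.3 ,   -0.  ]), array([  0. ,  -0. , -49.8]))
```

Emit:
{"api": "step_arm", "payload": {
  "series": [60, -100, 72, 0, 0, 0, -49.8, 60, -100, 72, 0, 0, 0, -49.8, 60, -100, 72, 0, 0, 0, -49.8, 60, -100, 72, 0, 0, 0, -49.8, 60, -100, 72, 0, 0, 0, -49.8, 60, -100, 72, 0, 0, 0, -49.8, 60, -100, 72, 0, 0, 0, -49.8, 60, -100, 72, 0, 0, 0, -49.8, 60, -100, 72, 0, 0, 0, -49.8]
}}

```text
t: 25.9
tcp_pos: [0.4895, -0.228, 0.2081]
tcp_rot: [0.707, 0.707, 0.0, -0.0]
ft_force: [0.3, 0.3, -0.1]
width: 0.684
```

Run:
```python
from prof import *
apply([-100,72,0],[0,0,-49.8])
grab_frame("wrist"); print(observe()["t"],observe()["tcp_pos"])
i,q,_,W=look("w30"); __import__("look").hmap(W,(.36,.66,-.26,.03),"w30h",.1)
cv2.imwrite("pics/w30z.png",cv2.resize(q[40:240,180:420,::-1],None,fx=3,fy=3,interpolation=cv2.INTER_CUBIC))
prof("w30")
L=((W.reshape(-1,3)-O)@RS())*1000
for k in range(4):
    a=np.radians(90*k);c=69*np.array([np.cos(a),np.sin(a)])
    m=(np.hypot(L[:,0]-c[0],L[:,1]-c[1])<14)&(L[:,2]>75)&(L[:,2]<110); q=L[m]
    if m.sum()>9: print("foot",90*k,m.sum(),q.mean(0),np.median(q[:,2]),"(88 nominal)",cv2.minEnclosingCircle(q[:,:2].astype(np.float32)))
m=(np.hypot(L[:,0],L[:,1])<19)&(L[:,2]>74)&(L[:,2]<86); print("hub top",np.median(L[m][:,2]),"(81)",L[m].mean(0))
i,q,_,_=look("scene30","scene"); cv2.imwrite("pics/sc30c.png",cv2.resize(q[140:230,290:410,::-1],None,fx=6,fy=6,interpolation=cv2.INTER_CUBIC))
for t in("cell","cell_button","pan_support","support_eye"): print(t,[((RS().T@(np.array(x["centre"])-O))*1000,round(x["score"],2)) for x in landmark_of("wrist",t)[:2]])
```

```text
25.95 [ 0.49 -0.23  0.21]
-54 8 [-18.68 -17.07  17.55]
-50 18 [18.04 18.86 20.21]
-46 24 [18.52 19.55 20.37]
-42 24 [18.01 18.9  20.23]
-38 22 [18.15 19.   20.01]
-34 25 [17.82 18.82 20.08]
-30 21 [10.17 11.09 18.88]
-26 26 [ 9.55 10.41 11.22]
-22 22 [ 9.43 10.39 11.33]
-18 26 [ 9.63 10.79 11.33]
-14 22 [ 8.34 10.46 11.11]
-10 36 [ 9.57 10.61 29.77]
-6 26 [29.36 33.95 42.09]
6 13 [28.99 30.28 38.94]
10 13 [10.11 11.78 30.7 ]
14 23 [ 8.65  9.88 10.92]
18 19 [ 9.2   9.77 10.25]
22 23 [ 8.    9.43 10.03]
26 25 [ 8.58  9.52 10.67]
30 19 [ 9.26  9.85 10.8 ]
34 20 [6.06 8.94 9.7 ]
38 40 [ 6.26 21.03 22.52]
42 11 [20.08 21.22 21.87]
foot 0 247 [67.71 -1.21 85.86] 86.78502074596773 (88 nominal) ((68.58123016357422, -0.6624375581741333), 8.853921890258789)
foot 90 211 [-0.33 66.15 85.84] 86.8077019173778 (88 nominal) ((-0.10502476245164871, 68.22053527832031), 8.4949312210083)
foot 180 243 [-68.68  -1.19  86.49] 86.9550028456666 (88 nominal) ((-68.65357971191406, -0.5773852467536926), 8.746855735778809)
foot 270 235 [ -0.42 -69.44  87.06] 87.10371684502898 (88 nominal) ((-0.16052798926830292, -69.72237396240234), 8.82254695892334)
hub top 80.11081441468107 (81) [-0.04 -0.15 80.01]
cell [(array([-29.57,  66.32,  44.8 ]), 0.54)]
cell_button [(array([34.72, 68.01, 24.6 ]), 0.7), (array([-32.46,  68.38,  45.2 ]), 0.27)]
pan_support [(array([-1.92, -0.97, 48.  ]), 0.71), (array([-0.04, 69.55, 29.7 ]), 0.6)]
support_eye [(array([41.59,  1.86, 52.  ]), 0.69)]
```

View pics/w30z.png

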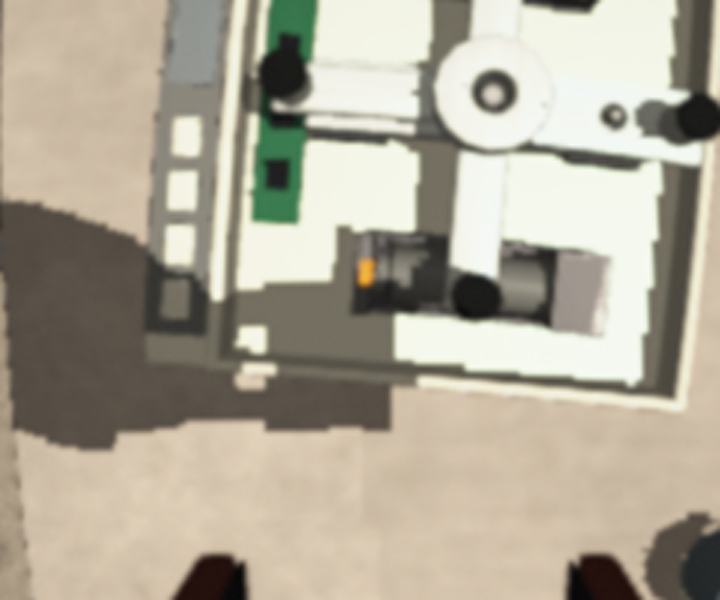

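View pics/sc30c.png

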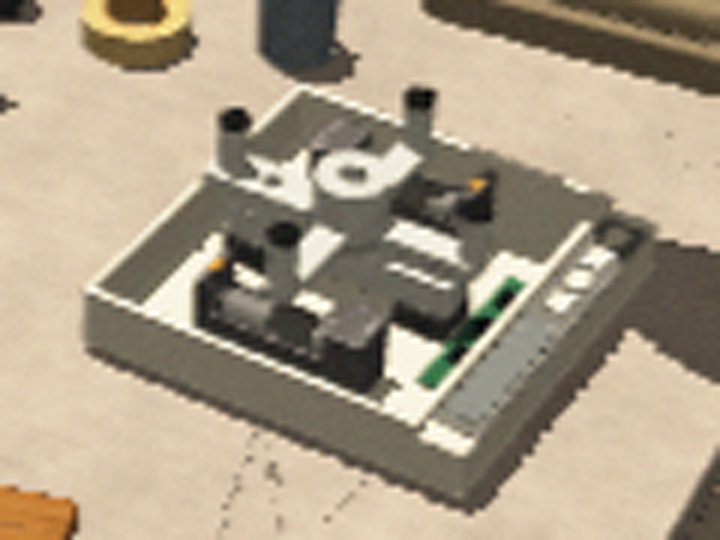

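Run:
```python
from bay import *
for f,y0 in(("w1",-66),("w30",-66),("w30",66),("w18",66)):
    z=np.load(f+".npz"); W=pts("wrist",z["d"],{k:z[k] for k in("K","eye","rotation")}).reshape(-1,3)
    L=((W-O)@RS())*1000-np.array([0,y0,27]); L=L[(abs(L[:,1])<11)&(abs(L[:,0])<34)&(L[:,2]<14)&(L[:,2]>5)]
    def res(p): return np.hypot(L[:,1]-p[0]-p[1]*L[:,0],L[:,2]-p[2]-p[3]*L[:,0])-11
    s=least_squares(res,[0,0,0,0],loss="soft_l1",f_scale=.5); p=s.x
    print(f,y0,len(L),"y0 %.2f yaw %.2f z0 %.2f pitch %.2f"%(p[0],np.degrees(p[1]),p[2],np.degrees(p[3])), "x of top pts",np.percentile(L[(abs(L[:,1])<3)&(L[:,2]>8)][:,0],[0.5,99.5]))
```

```text
w1 -66 814 y0 -0.05 yaw -0.01 z0 -0.92 pitch -0.22 x of top pts [-33.74  31.25]
w30 -66 634 y0 -0.13 yaw -0.24 z0 -0.93 pitch -0.05 x of top pts [-33.61  31.55]
w30 66 592 y0 0.21 yaw 0.16 z0 -0.65 pitch -0.86 x of top pts [-30.13  33.12]
w18 66 585 y0 0.08 yaw 0.08 z0 -0.96 pitch -0.50 x of top pts [ 3.69 29.65]
```

```bash
python3 -c "
from rig import *
o=observe();print(o['t'],o['ft_force']);print(ticket.sign_off())"
```

```text
26.25 [ 0.4171012  -0.50920083  0.95705103]
the job is handed in; nothing more can be done
None
```

I fitted the cell in the empty bay and then set the pan support on the post. The job was handed in at 26.3 s with the gripper clear of everything.

**How it went**
- **Fingertips:** the wrist images showed the fingertips about 30 mm further back than the interface text says. My first two tries at picking up the cell closed above it. I corrected for the offset, and every grasp after that held.
- **Cell:** I entered tilted about 27°, pushed against the spring, lowered the button end while still holding the cell, let go, and pressed it down with the closed fingers. While I lowered and released the cell, the fingertips pressed on the channel sides with up to 19 N. During the press the fingers slid about 3 mm sideways on the cell.
- **Support:** it went down over the post and pin with no measurable resistance and met the collar at the expected height.

**Last checks**
- **Support, from the wrist camera:** all four foot tops are at 86.8–87.1 mm and the hub top at 80.1 mm (nominal 88 and 81). The depth camera reads about 1 mm low throughout, so it is fully down and level. It is centred to within 0.5 mm, and both the post and the pin show through their holes.
- **Cell:** the button end is below the claws and reaches x ≈ +33 to +34 mm. The cell lies level within about 0.9°.
- **One disagreement:** the flat end reads about 0.8 mm higher than it should, while the cell in the other bay reads flat to about 0.1–0.2°. I left it, because pressing there beside the support risked more than it would gain.
- **Not checked:** I had no direct reading of the spring contact. I did not measure the things standing around again, but nothing in the moves or force readings suggests the arm touched them.

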